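# Close up and switch on the bench supply

## Task

Put the classroom's bench supply back in service: take the loose metal door from its wooden stand and hang it on the two hinge pins of the supply, fully down and shut parallel to the terminal bay in the front. Then turn the long isolator handle clockwise to its stop, which draws the lock bolt, and only then turn the short selector clockwise to its stop, without ever forcing it against the bolt. Leave the wooden block and the screwdriver beside the supply where they lie.

Things in the scene. Friction and masses are not known exactly. Their poses are not given: they have to be found in the camera images.
- door_grip (a point): Pinch point in the door's lifting tab: across the tab's 14 mm thickness, 18 mm below its top, 152 mm above the panel's lower edge, over the mass centre to 8 mm. Axes: x across the thickness, y along the width to the knuckle edge, z up. Loose aluminium door 0.27-0.43 kg, panel 200 wide x 120 high x 8 mm; tab 60 mm wide, mid-top.
- door_knuckle (a point): Bottom centre of the door's lower knuckle, on the hinge axis; axes as door_grip, from which it lies at (-8, +116, -140) mm. Knuckles are vertical open tubes 22 mm high, 24 mm outside and 14 mm inside diameter; the upper is 85 mm higher. Hung and shut: this point on pin_low, door axes parallel to pin_low's, tab rising 48 mm above the supply; play lets it sag a few mm.
- stand: Wooden stand, 240 x 90 mm, fixed, left or right of the supply (a wooden parts box is on the other side). The door starts upright in its 10.5 mm slot: slot 45 mm deep, so lift the door at least 50 mm; door foot 12 mm above the table. Origin under its centre, y along the slot.
- unit: Fixed bench supply, grey housing 180 deep (x) x 340 wide (y) x 140 mm high; origin under its centre; x runs front to back (away from the robot), heading varies 0.22 rad either way. Terminal bay and hinge pins in the front (-x); a dark plinth 16 mm high stands out 40 mm there. Two black handles on top.
- pin_low (a point): Foot of the lower hinge pin, on its bracket: at (-108, +130, +30) mm from unit's origin, unit's axes. Pin 20 mm tall, 10 mm diameter, tapering to 4 mm. The upper bracket above stops the door from being dropped in from high up: bring it in level from the front, knuckles 23 to 45 mm above their seats, then lower both onto their pins.
- pin_high (a point): Foot of the upper hinge pin, same size, 85 mm straight above pin_low; unit's axes. Its bracket is 8 mm thick.
- isolator_grip (a point): Pinch point on the turning axis of the isolator, the longer handle: 18 mm below its top, 40 mm above the housing top, at (+30, -85, +180) mm from unit's origin. Black bar 110 mm long with a 9 mm rounded nose, 18 mm wide, 40 mm tall. Site x along the bar (nose at -x, to the robot when off), y across; it turns with the handle.
- selector_grip (a point): Pinch point on the turning axis of the selector, the shorter handle: 18 mm below its top, 40 mm above the housing top, at (+30, +75, +180) mm from unit's origin. Black bar 66 mm long, 18 mm wide, 40 mm tall, on a round hub over a notched steel ring 92 mm across. Site x along the bar, y across; it turns with the handle.
- isolator (a joint): Isolator angle in rad: 0 off (bar along unit's x), grows clockwise from above to its stop at 1.40. Stays where left; about 0.25 N m to turn.
- selector (a joint): Selector angle in rad: 0 (bar along unit's x), grows clockwise from above to its stop at 1.20. A steel bolt in the ring's notch blocks it (0.03 rad of play) until the isolator is nearly at its stop (past about 1.1 rad); about 0.10 N m to turn once free; stays where left.
- block: small oak block 40 x 70 x 30 mm, a bystander; origin under its centre
- driver: yellow-handled screwdriver, 170 mm long, 30 mm high at most, a bystander lying on the table
Mind the look-alikes: they are no part of the job. There is more than one size of the part that bears door_grip; the job needs the smaller.

How it is judged (in metres and radians):
On the way, in this order (a step that is already met when the one before it is completed fails the run):
1. the door hangs on both hinge pins, fully down, shut parallel to the front (z of door_knuckle in the frame of pin_low between -0.004 and 0.006 m and horizontal distance between door_knuckle and pin_low below 0.005 m and angle between door_grip's own z axis and vertical below 0.1 rad and angle between the x axis of door_grip and the x axis of pin_low, either way round below 0.25 rad and y of door_grip in the frame of pin_low below -0.09 m), for 0.2 s.
2. the isolator is turned to its stop (value of joint isolator above 1.3 rad), for 0.2 s.
3. the selector is turned to its stop (value of joint selector above 1.1 rad), for 0.2 s.
At the end, for the whole second after the job is handed in: The door's lower knuckle sits on the lower pin (bottom from 4 mm below to 6 mm above the pin's foot, within 5 mm sideways), door upright within 0.1 rad and shut parallel to the front within 0.25 rad, in front of the bay; isolator beyond 1.3 rad and selector beyond 1.1 rad, each left there (all of step 1 and value of joint isolator above 1.3 rad and value of joint selector above 1.1 rad); the robot touches nothing.
It fails at once if the selector is forced past the lock bolt before the isolator is turned (value of joint selector above 0.25 rad and value of joint isolator below 0.9 rad).
It fails at once if a bystander (the block or the screwdriver) is pushed more than 40 mm from its place (distance of any of block, driver from where it was at the start of the episode above 0.04 m).
It also fails if it takes over 66 s, if anything falls off the work surface, if the arm or the gripper's body presses on something with over 40 N, if the wrist force passes 120 N, or if a joint passes its speed limit or range.

## Robot

A 6-joint arm with a two-finger parallel gripper is mounted at the origin on the work surface. World frame = base frame: x ahead of the robot, y to its left, z up, the work surface at z = 0. Lengths are in mm, angles in rad, forces in N, time in s.
With the tool pointing down it reaches from about 275 to 850 mm from the base axis. Payload 19 kg.
Tool frame: the origin (TCP) lies midway between the tips of the shut fingers; the grasp point (between the pads) lies 19 mm behind it; y points along the fingers, z is the direction in which the jaws open and shut, and the axes are right-handed (so a half turn about y gives the same grasp; the last joint's range is limited). The gripper opens to 85 mm and grips with 20 to 120 N. Pads are 22 mm wide; open, the fingers measure 114 mm over their backs; the gripper's body (76 mm by 85 mm) begins 54 mm behind the grasp point. The pads swing forward as they close: fully open they stand 13 mm farther back than shut.
Start: joints at [-1.458, 0.15, 1.437, -0, 1.554, -0.134], TCP at [140.449, -557.552, 231.267] pointing down, gripper open.
Joint ranges: [-2.8, 2.8], [-0.68, 2.1], [0.12, 2.68], [-1.39, 4.53], [0.16, 2.79], [-2.81, 2.81]. Speed limits (rad/s): [1.89, 1.89, 2.22, 3.01, 3.01, 3.01].

## Interface

Orientations are given as a unit quaternion [w, x, y, z].
In Python, from plant import * gives the robot as it stands.
- The arm moves only by the shell command python3 -m inch 'ROWS' [OPENING] [FORCE]. ROWS is JSON, a list of rows, each a list of 4 numbers: the shift along the tool's x, y, z in mm, then the turn about the tool's y in degrees. In form: [[dx, dy, dz, twist], ...]. A call has 1 to 8 rows; each row shifts and turns the commanded pose from where the row before left it, along the tool's axes as they then stand; what a row does not reach is not made up. A row lasts 1/10 s, in which the tool goes at most 50 mm and 8.59 degrees, less where a joint would pass 70% of its speed; a pose out of reach is approached as far as the arm can. A call is refused whole if a number of a shift passes 50 or a number of a turn 8.59, either way. A call with a gripper value outside its range is refused whole. OPENING is the finger opening in mm, from 0 to 85.4, set as the call begins (- or left out, the last holds). The fingers move at their own pace and stop on an object; FORCE is the grip in N (left out, the last holds). Time passes only in rows, so rows that do not move let the fingers close. It gives the time, the measured TCP pose, the force and the opening at its end, in the units of the state.
- sense(): the state, without advancing time (a new reading comes with each control period).
- get_image(name): name is "scene" or "top"; returns the picture (400x640x3 uint8, blue, green, red); there is no depth.
- camera_model(name): a dict with "K" (3x3 intrinsics, pixels), "rvec" (rotation vector, rad) and "tvec" (3), from world to camera coordinates, as OpenCV has them. Camera axes: x right, y down, z forward; pixel columns grow to the right and rows downward; lengths in mm; the calibration is good to about 2 mm. A picture is of the moment at which its call begins. camera_model takes no time and is no camera call.
- job_done(): hands the job in, once; it reports no verdict.
The state is a dict: "t": time; "joint_positions": joint angles; "joint_vel": joint speeds; "joint_torque": joint torques, N m; "tcp_pos": TCP position; "orientation": TCP orientation; "wrist_force": force on the tool from outside, world axes, zero at the start; "ft_torque": the same for the moment, N m; "gripper_width": opening from 0.0 (shut) to 1.0 (fully open).
Only numpy, scipy, OpenCV 4.12 (cv2) and the standard library are available. Lean on these libraries where they do the work, as an engineer would, in place of code of your own. Each camera call takes 0.05 s, during which the arm holds its last target.

## Working session

There is one attempt and no reset: what is moved stays moved. The work goes in short steps, Python scripts to look and compute and a shell command to move; the robot and the scene stay as the last step left them, time stands still between calls to the robot, and variables do not carry over. Pictures are saved under pics/ and viewed, and the job is handed in when it is done.

```bash
ls; mkdir -p pics; python3 - <<'E'
from plant import *
import cv2,json
s=sense();print({k:s[k] for k in('t','tcp_pos','orientation','wrist_force','gripper_width')})
for n in('scene','top'):
    cv2.imwrite(f'pics/{n}0.png',get_image(n)); m=camera_model(n); print(n,m)
E
```

```text
pics
{'t': 0.0, 'tcp_pos': array([ 140.43722036, -557.34674811,  230.68113534]), 'orientation': array([ 0.08704655, -0.08702573,  0.70215319, -0.70130615]), 'wrist_force': array([-0.50893068,  0.67587566,  0.1056628 ]), 'gripper_width': 0.9982131365063893}
scene {'K': array([[401.08701081,   0.        , 328.61980297],
       [  0.        , 401.08701081, 202.87248373],
       [  0.        ,   0.        ,   1.        ]]), 'rvec': array([ 1.49393404,  2.05611892, -0.86107774]), 'tvec': array([ 115.40192069, -180.96702896, 1457.87191999])}
top {'K': array([[454.66840141,   0.        , 314.16529293],
       [  0.        , 454.66840141, 207.96190433],
       [  0.        ,   0.        ,   1.        ]]), 'rvec': array([ 2.16899471, -2.18311481,  0.10362275]), 'tvec': array([  14.94484521,  441.45362484, 1404.46768171])}
```

View pics/scene0.png

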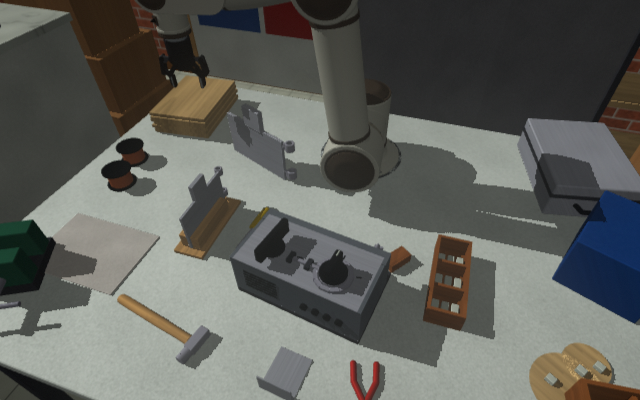

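View pics/top0.png

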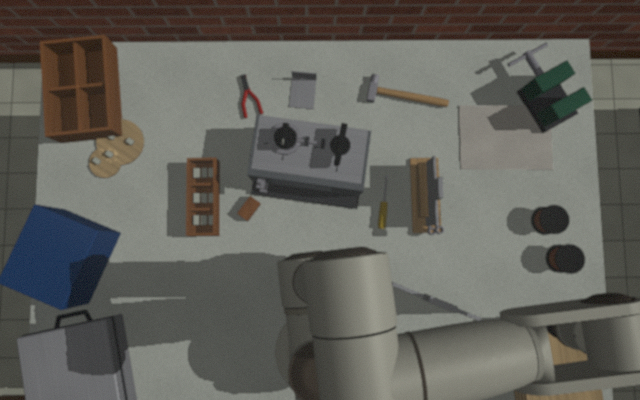

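```bash
cat > h.py <<'E'
import numpy as np,cv2
from plant import *
def proj(n,P):
    m=camera_model(n);p,_=cv2.projectPoints(np.float64(P).reshape(-1,1,3),m['rvec'],m['tvec'],m['K'],None);return p.reshape(-1,2)
def back(n,uv,z):
    m=camera_model(n);R=cv2.Rodrigues(m['rvec'])[0];c=-R.T@m['tvec'].ravel()
    uv=np.float64(uv).reshape(-1,2);d=np.c_[uv,np.ones(len(uv))]@np.linalg.inv(m['K']).T@R
    return c+d*((z-c[2])/d[:,2])[:,None]
def crop(n,x0,y0,w,h,name,img=None,k=None):
    im=get_image(n) if img is None else cv2.imread(img)
    k=k or min(800/w,600/h);k=int(k)
    cv2.imwrite('pics/'+name,cv2.resize(im[y0:y0+h,x0:x0+w],None,fx=k,fy=k,interpolation=cv2.INTER_CUBIC))
E
python3 - <<'E'
from h import *
crop('top',240,105,140,115,'t1.png','pics/top0.png')
crop('top',360,140,100,110,'t2.png','pics/top0.png')
crop('scene',160,150,130,110,'s1.png','pics/scene0.png')
crop('scene',225,200,180,150,'s2.png','pics/scene0.png')
for n in('scene','top'):
    m=camera_model(n);R=cv2.Rodrigues(m['rvec'])[0];print(n,-R.T@m['tvec'].ravel(),R.round(2).tolist())
E
```

```text
scene [1144.47242724  250.43061667  893.82580713] [[-0.31, 0.95, 0.0], [0.67, 0.22, -0.71], [-0.68, -0.22, -0.7]]
top [ 311.043933     17.3912     1438.95216674] [[-0.01, -1.0, 0.0], [-1.0, 0.01, -0.09], [0.09, -0.0, -1.0]]
```

View pics/t1.png

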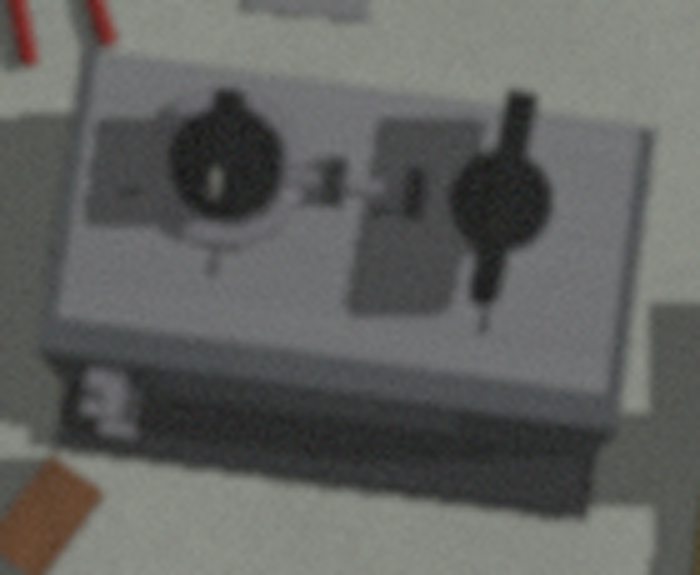

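View pics/t2.png

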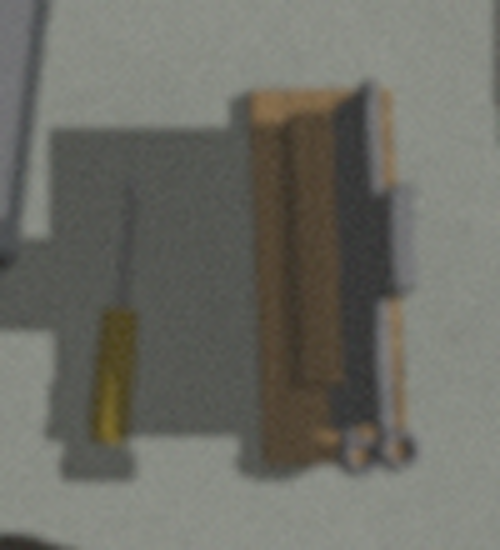

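View pics/s1.png

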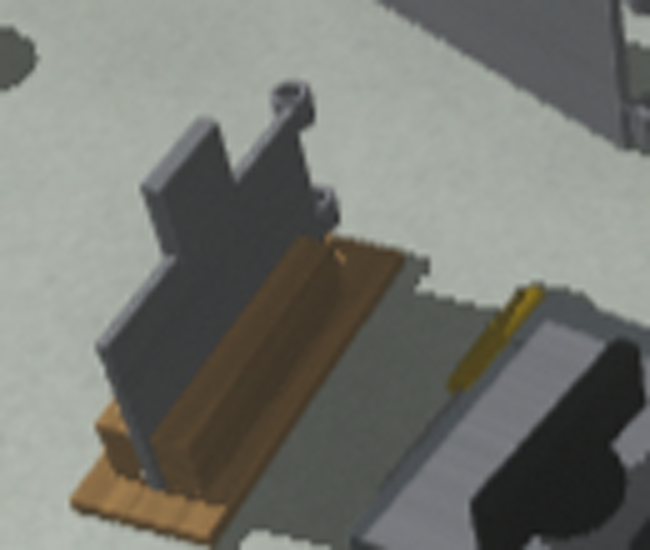

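View pics/s2.png

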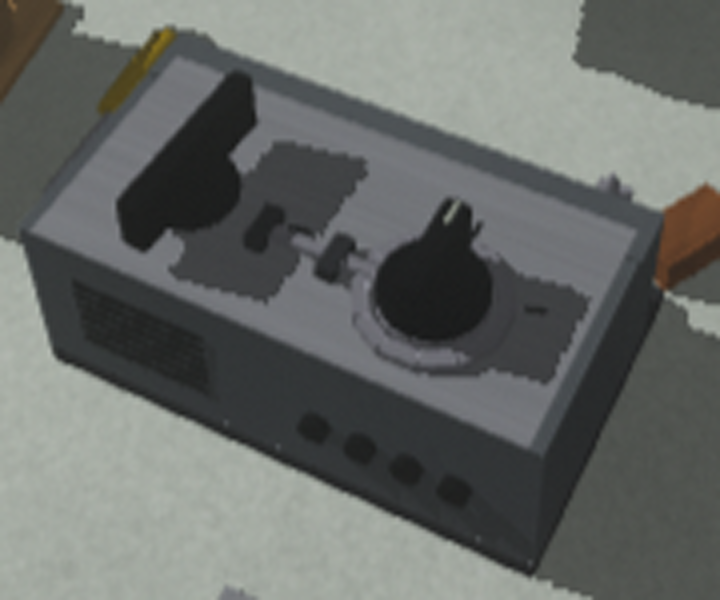

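```bash
cat > fit.py <<'E'
from h import *
from scipy.optimize import least_squares
def U(p):
    x,y,a=p;c,s=np.cos(a),np.sin(a)
    return lambda P:np.float64(P).reshape(-1,3)@np.array([[c,-s,0],[s,c,0],[0,0,1]]).T+[x,y,0]
obs=[('scene',(90,170,140),(540,455),4,(225,200)),('scene',(90,170,0),(530,572),4,(225,200)),('scene',(90,-170,140),(24,234),4,(225,200)),
('scene',(90,-170,0),(58,358),4,(225,200)),
('top',(90,170,140),(86,46),5,(240,105)),('top',(90,-170,140),(654,129),5,(240,105)),('top',(-90,170,140),(43,352),5,(240,105)),('top',(-90,-170,140),(612,432),5,(240,105))]
def res(p):
    r=[]
    for n,P,uv,k,o in obs: r.append(proj(n,U(p)(P))[0]-(np.array(uv)/k+o))
    return np.ravel(r)
if __name__=='__main__':
    r=least_squares(res,[500,50,0.1],loss='soft_l1');print(r.x,res(r.x).reshape(-1,2).round(1))
    np.save('unit.npy',r.x)
    for n,x0,y0,w,h,f in(('top',240,105,140,115,'pics/top0.png'),('scene',225,200,180,150,'pics/scene0.png')):
        k=int(min(800/w,600/h));im=cv2.resize(cv2.imread(f)[y0:y0+h,x0:x0+w],None,fx=k,fy=k,interpolation=cv2.INTER_CUBIC)
        def line(P,c,cl=False):
            q=((proj(n,U(r.x)(P))-[x0,y0])*k).round().astype(int);cv2.polylines(im,[q.reshape(-1,1,2)],cl,c,1)
        for z in(0,140): line([(90,170,z),(90,-170,z),(-90,-170,z),(-90,170,z)],(0,255,0),True)
        line([(-130,-170,16),(-130,170,16)],(255,255,0))
        for z in(30,115): line([(-108,130,z),(-108,130,z+20)],(0,0,255))
        for y,l in((-85,55),(75,33)):
            line([(30-l,y,198),(30+l,y,198)],(0,0,255)); line([(30,y,140),(30,y,198)],(255,0,255))
        cv2.imwrite(f'pics/fit_{n}.png',im)
E
python3 fit.py
```

```text
[ 5.92664280e+02  2.59617190e+01 -1.50254938e-01] [[ 1.4 -1. ]
 [ 0.5  0.8]
 [-1.8 -3.5]
 [-1.  -1.2]
 [-1.1 -0.1]
 [ 0.5 -0.3]
 [-2.2 -1. ]
 [ 0.7 -0.2]]
```

View pics/fit_top.png

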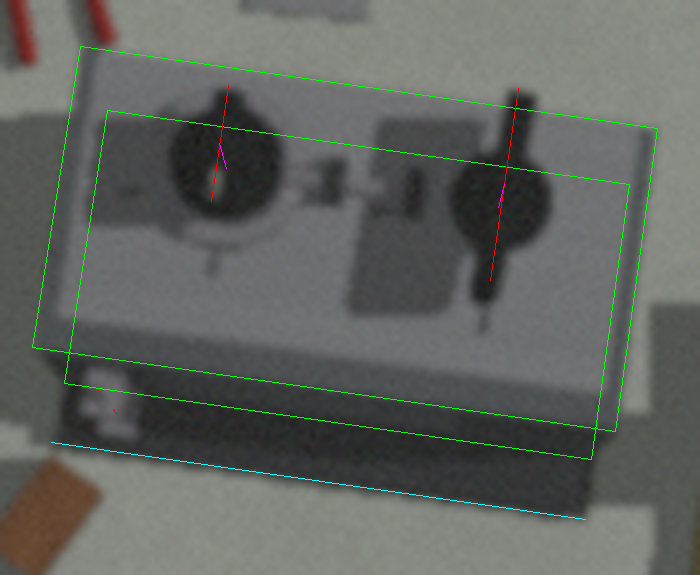

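View pics/fit_scene.png

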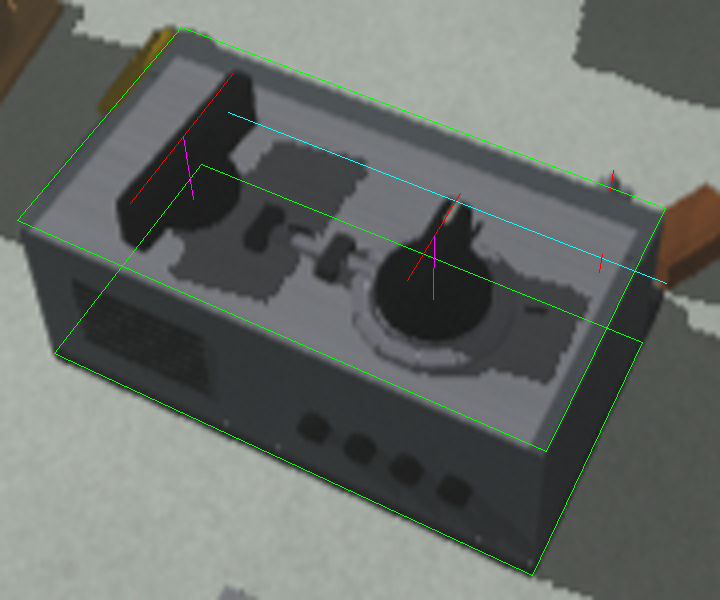

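```bash
python3 - <<'E'
from h import *
crop('top',245,165,40,35,'t3.png','pics/top0.png',k=16)
crop('scene',350,225,60,50,'s3.png','pics/scene0.png',k=12)
crop('top',405,155,50,85,'t4.png','pics/top0.png',k=7)
crop('scene',170,160,80,100,'s4.png','pics/scene0.png',k=6)
E
```

```text
(no output)
```

View pics/t3.png

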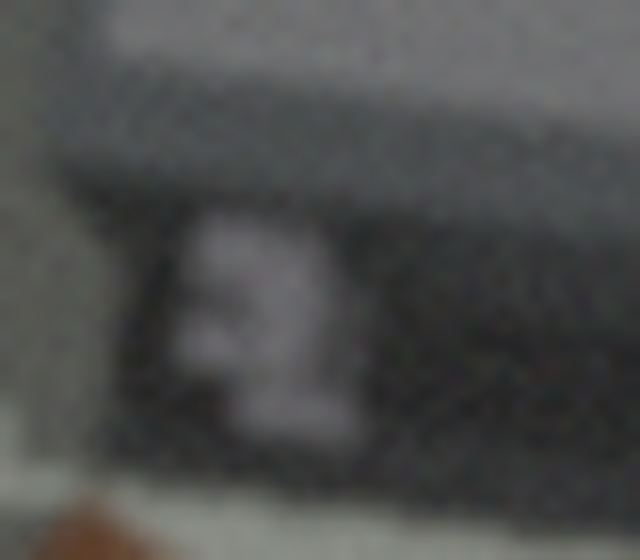

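View pics/s3.png

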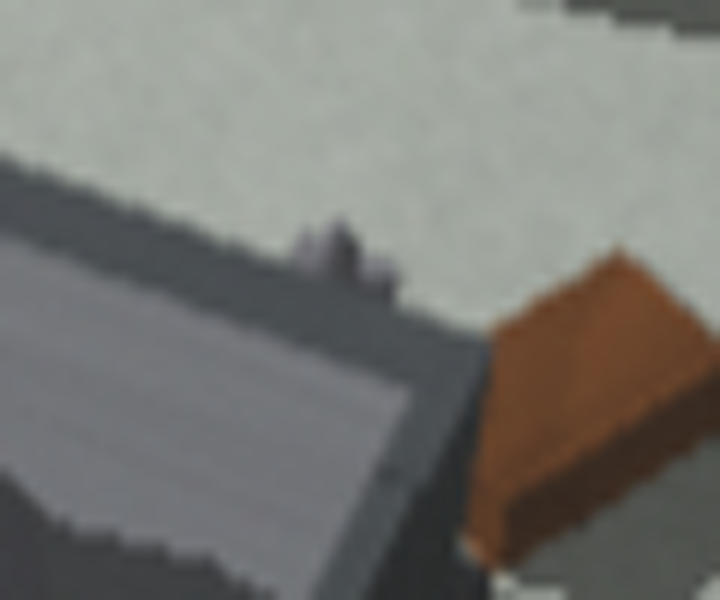

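View pics/t4.png

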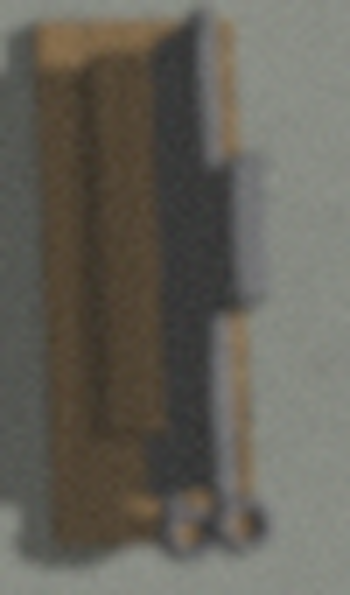

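View pics/s4.png

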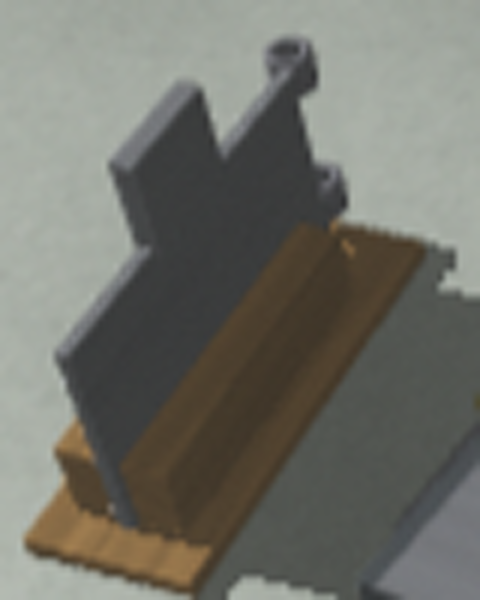

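```bash
python3 - <<'E'
from h import *
def px(l,k,o): return (np.array(l,float)+.5)/k-.5+o
print('tab top cam',back('top',px([(249,232),(235,160),(265,155),(232,305),(262,310)],7,(405,155)),182).round(1))
print('kn top',back('top',px([(240,525)],7,(405,155)),131).round(1))
print('lowkn top',back('top',px([(186,525)],7,(405,155)),46).round(1))
print('stand top',back('top',px([(40,20),(55,540)],7,(405,155)),12).round(1))
print('tab scene',back('scene',px([(182,82),(202,90),(112,162),(130,175)],6,(170,160)),182).round(1))
print('kn scene',back('scene',px([(292,55)],6,(170,160)),131).round(1))
a=back('scene',px([(182,82),(202,90),(112,162),(130,175)],6,(170,160)),182).mean(0);print(a)
s=sense();print(s['tcp_pos'],s['orientation'])
from scipy.spatial.transform import Rotation as R
print(R.from_quat(s['orientation'],scalar_first=True).as_matrix().round(3))
E
```

```text
tab top cam [[ 481.2 -339.2  182. ]
 [ 510.2 -334.5  182. ]
 [ 512.1 -346.6  182. ]
 [ 451.9 -331.5  182. ]
 [ 449.9 -343.3  182. ]]
kn top [[ 366.6 -346.   131. ]]
lowkn top [[ 370.4 -346.    46. ]]
stand top [[ 602.1 -295.3   12. ]
 [ 365.5 -295.9   12. ]]
tab scene [[ 455.7 -343.4  182. ]
 [ 457.9 -331.8  182. ]
 [ 513.  -344.1  182. ]
 [ 517.9 -332.   182. ]]
kn scene [[ 371.5 -345.   131. ]]
[ 486.1293641  -337.82860398  182.        ]
[ 140.4247888  -557.37359227  230.76347343] [ 0.08702868 -0.08702796  0.70210716 -0.70135418]
[[-0.97  -0.     0.244]
 [-0.244  0.001 -0.97 ]
 [-0.    -1.    -0.001]]
```

```bash
python3 - <<'E'
from h import *
crop('scene',215,90,100,100,'s5.png','pics/scene0.png',k=6)
crop('top',370,260,130,80,'t5.png','pics/top0.png',k=6)
print(back('top',[(243,210),(257,198),(248,222),(383,228),(383,180)],[25][0]).round(0))
from fit import U
u=np.load('unit.npy');print(U(u)([(-108,130,30),(-100,14,0),(-170,14,0),(-90,-170,0),(30,-85,0),(30,75,0),(-130,170,0)]).round(1))
E
```

```text
[[ 436.  234.   25.]
 [ 474.  191.   25.]
 [ 399.  218.   25.]
 [ 377. -202.   25.]
 [ 528. -205.   25.]]
[[ 505.3  170.7   30. ]
 [ 495.9   54.8    0. ]
 [ 426.7   65.3    0. ]
 [ 478.2 -128.7    0. ]
 [ 609.6  -62.6    0. ]
 [ 633.6   95.6    0. ]
 [ 489.6  213.5    0. ]]
```

View pics/s5.png

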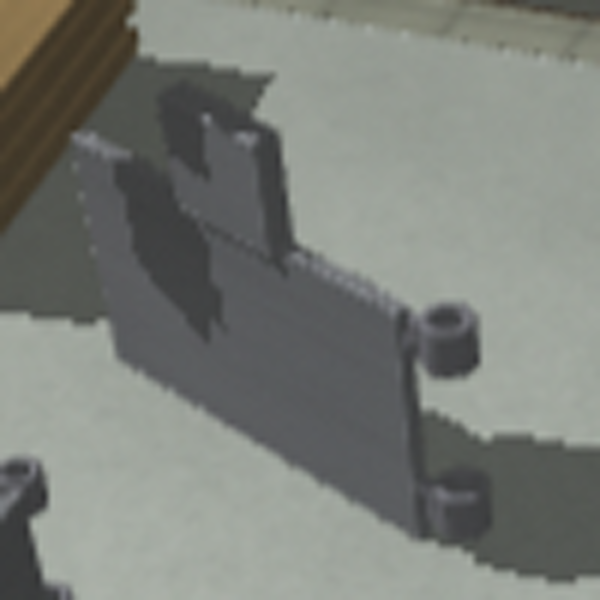

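View pics/t5.png

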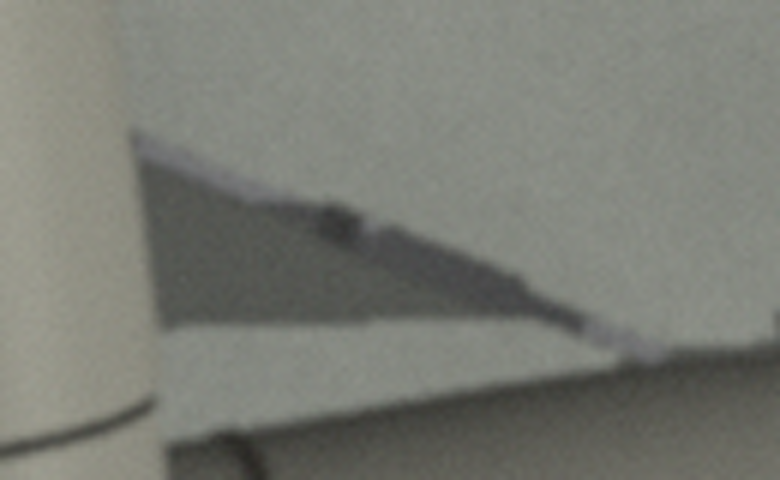

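```bash
python3 - <<'E'
from h import *
print(back('scene',[(235,149),(285,178)],0).round(0),back('top',[(393,283),(480,318)],140).round(0))
E
```

```text
[[ 119. -445.    0.]
 [ 212. -208.    0.]] [[ 216. -209.  140.]
 [ 117. -451.  140.]]
```

```bash
python3 -m inch '[[-45,0,-15,0],[-45,0,-15,0],[-45,0,-15,0],[-45,0,-15,0],[-45,0,-15,0],[-45,0,-15,0],[-45,0,-15,0],[-45,0,-15,0]]' 45 40; python3 -m inch '[[0,0,0,-8.5],[0,0,0,-8.5],[0,0,0,-8.5],[0,0,0,-8.5],[0,0,0,-8.5],[0,0,0,-8.5],[0,0,0,-8.5],[0,0,0,-8.5]]'; python3 -c "
from h import *
print(sense())"
```

```text
t: 0.9
tcp_pos: [461.6, -351.8, 231.1]
orientation: [0.087, -0.087, 0.702, -0.702]
wrist_force: [-0.3, -1.6, -1.0]
gripper_width: 0.529
t: 1.7
tcp_pos: [460.1, -353.1, 230.9]
orientation: [0.466, -0.466, 0.532, -0.531]
wrist_force: [-0.2, 0.7, -0.0]
gripper_width: 0.525
{'t': 1.7, 'joint_positions': array([-7.87405111e-01,  1.61577668e-01,  1.42532053e+00,  3.82857023e-05,
        1.55542974e+00, -6.56383900e-01]), 'joint_vel': array([ 4.36949418e-04,  4.20792915e-05, -8.88874797e-04, -1.40021830e-03,
        1.62134505e-03, -1.47344755e+00]), 'joint_torque': array([ 5.48850338e-03, -7.23185921e+01, -5.71087432e+01,  1.76118274e-04,
        5.62054061e-03,  4.90640536e+00]), 'tcp_pos': array([ 460.13858066, -353.1415136 ,  230.94325296]), 'orientation': array([ 0.46619241, -0.46619839,  0.53191976, -0.53139916]), 'wrist_force': array([-0.16822672,  0.65177029, -0.00335112]), 'ft_torque': array([0.05508089, 0.06996747, 0.0330517 ]), 'gripper_width': 0.5247316661817221}
```

```bash
cat >> h.py <<'E'
from scipy.spatial.transform import Rotation as Ro
def st():
    s=sense();M=Ro.from_quat(s['orientation'],scalar_first=True).as_matrix()
    print('t',round(s['t'],2),'tcp',s['tcp_pos'].round(1),'zang',np.degrees(np.arctan2(M[1,2],M[0,2])).round(2),'down',M[:,1].round(3),'F',s['wrist_force'].round(1),'T',s['ft_torque'].round(2),'w',round(s['gripper_width']*85.4,1),'j',s['joint_positions'].round(2));return s,M
def to(P,M,pos):  # tool shift to world target
    print('tool shift',(M.T@(np.array(P)-pos)).round(1))
E
python3 -m inch '[[0,0,0,-8.5],[0,0,0,-8.5],[0,0,0,-8.5],[0,0,0,-8.5],[0,0,0,-8.5],[0,0,0,-8.5],[0,0,0,-8.5],[0,0,0,-8.5]]'; python3 -m inch '[[0,0,0,-8.5],[0,0,0,-8.5],[0,0,0,-8.5],[0,0,0,-4.4],[0,0,0,0],[0,0,0,0]]';python3 -c "
from h import *
s,M=st();to((483.5,-338.5,200),M,s['tcp_pos'])
cv2.imwrite('pics/top1.png',get_image('top'));crop('scene',160,90,160,120,'s6.png')"
```

```text
t: 2.5
tcp_pos: [460.1, -353.2, 230.9]
orientation: [0.684, -0.684, 0.18, -0.18]
wrist_force: [0.4, -0.0, -0.6]
gripper_width: 0.527
t: 3.1
tcp_pos: [460.2, -353.2, 231.1]
orientation: [0.707, -0.707, 0.001, -0.001]
wrist_force: [-0.3, 0.2, 0.5]
gripper_width: 0.53
t 3.1 tcp [ 460.2 -353.2  231.1] zang 89.89 down [-0.  0. -1.] F [-0.3  0.2  0.5] T [ 0.04 -0.02 -0.03] w 45.3 j [-0.79  0.16  1.43  0.    1.56 -2.36]
tool shift [23.3 31.1 14.7]
```

View pics/s6.png

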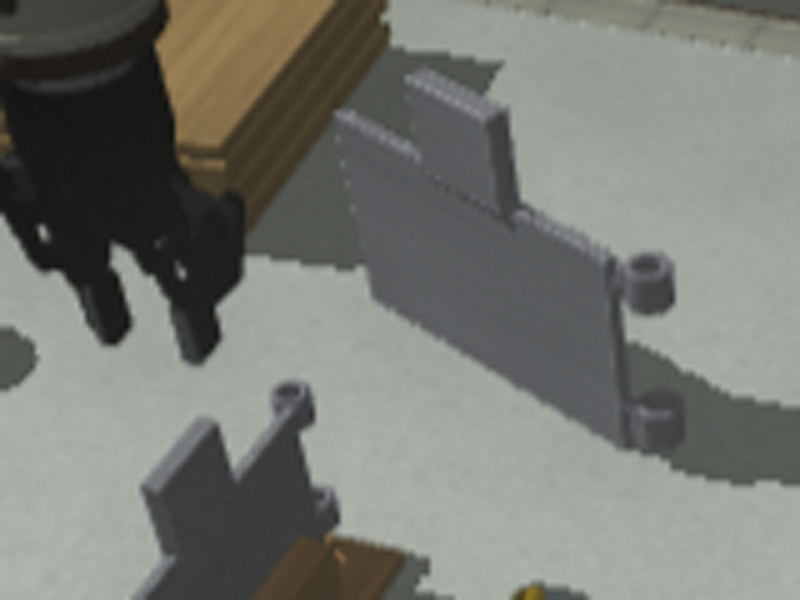

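View pics/top1.png

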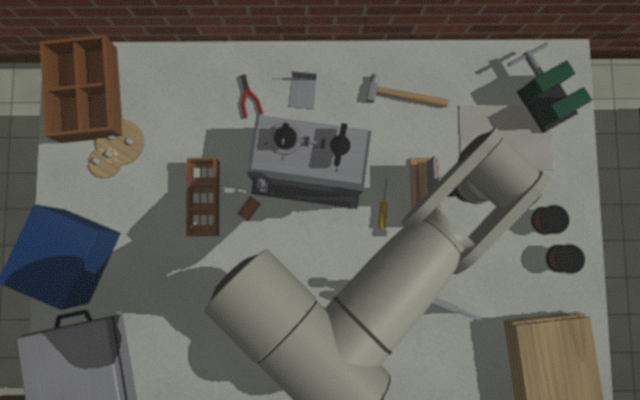

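```bash
python3 -m inch '[[12,0,7.5,0],[11,0,7,0],[0,15,0,0],[0,16,0,0],[0,0,0,0],[0,0,0,0]]';python3 -c "
from h import *
s,M=st();to((483.5,-338.5,145),M,s['tcp_pos'])
crop('scene',170,120,110,100,'s7.png',k=7)"
```

```text
t: 3.8
tcp_pos: [483.2, -338.5, 199.9]
orientation: [0.707, -0.707, -0.0, 0.001]
wrist_force: [0.2, -0.1, -0.3]
gripper_width: 0.53
t 3.8 tcp [ 483.2 -338.5  199.9] zang 90.04 down [-0.001  0.001 -1.   ] F [ 0.2 -0.1 -0.3] T [-0.   -0.04  0.02] w 45.3 j [-0.74  0.19  1.45  0.    1.5  -2.31]
tool shift [ 0.4 54.9 -0. ]
```

View pics/s7.png

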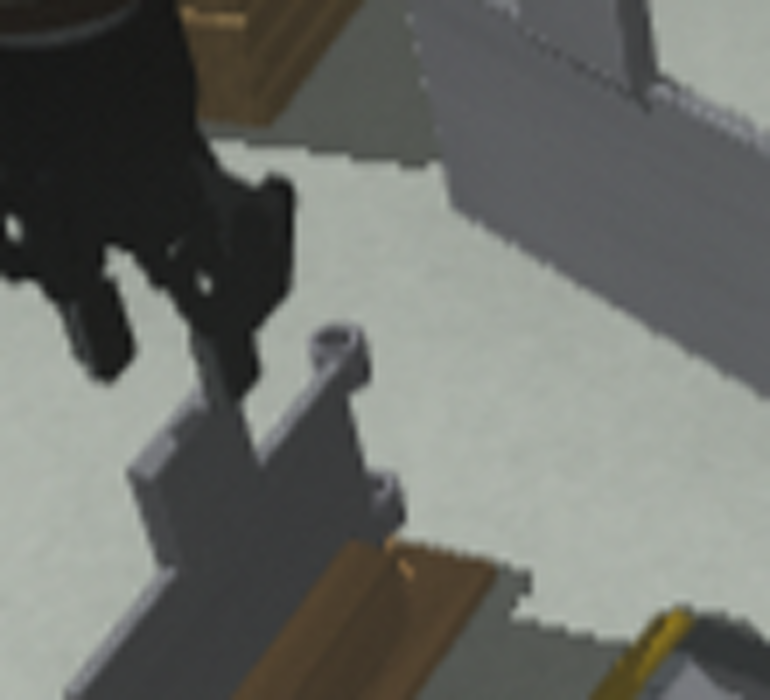

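```bash
python3 -c "
from h import *
for P in [(483.5,-338.5,182),(483.2,-316,202),(483.2,-361,202)]: print((proj('scene',P)-[170,120])*7)"
python3 -m inch '[[0,14,0,0],[0,14,0,0],[0,14,0,0],[0,14,0,0],[0,0,0,0],[0,0,0,0]]';python3 -c "
from h import *
s,M=st()
crop('scene',170,120,110,100,'s8.png',k=7)"
```

```text
[[182.52430502 419.96505348]]
[[223.07879236 391.71942676]]
[[118.81298537 367.82663416]]
t: 4.45
tcp_pos: [483.2, -338.7, 144.1]
orientation: [0.707, -0.707, -0.0, 0.0]
wrist_force: [0.1, 0.9, -0.3]
gripper_width: 0.524
t 4.45 tcp [ 483.2 -338.7  144.1] zang 90.04 down [-0.  0. -1.] F [ 0.1  0.9 -0.3] T [ 0.02 -0.02  0.03] w 44.8 j [-0.74  0.23  1.53  0.    1.39 -2.31]
```

View pics/s8.png

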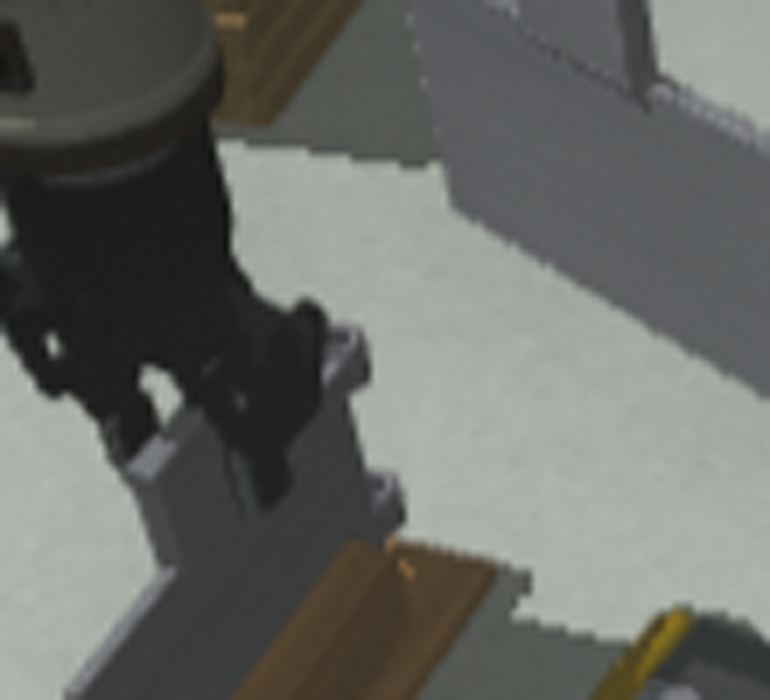

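```bash
python3 -m inch '[[0,0,0,0],[0,0,0,0],[0,0,0,0],[0,0,0,0],[0,0,0,0],[0,0,0,0]]' 0 70;python3 -c "
from h import *
s,M=st()"
```

```text
t: 5.1
tcp_pos: [483.5, -339.2, 144.9]
orientation: [-0.707, 0.708, 0.001, 0.0]
wrist_force: [0.4, -3.2, 5.8]
gripper_width: 0.154
t 5.1 tcp [ 483.5 -339.2  144.9] zang 90.04 down [ 0.001 -0.001 -1.   ] F [ 0.4 -3.2  5.8] T [-0.83  0.01  0.2 ] w 13.2 j [-0.74  0.22  1.53 -0.    1.39 -2.31]
```

```bash
python3 -m inch '[[0,-5,0,0],[0,-10,0,0],[0,-15,0,0],[0,-15,0,0],[0,-15,0,0],[0,-15,0,0],[0,0,0,0],[0,0,0,0]]';python3 -c "
from h import *
s,M=st()
crop('scene',160,90,130,120,'s9.png')"
```

```text
t: 5.9
tcp_pos: [483.2, -338.6, 219.3]
orientation: [0.707, -0.707, -0.0, 0.0]
wrist_force: [-0.6, 0.5, -4.1]
gripper_width: 0.15
t 5.9 tcp [ 483.2 -338.6  219.3] zang 90.04 down [ 0.  0. -1.] F [-0.6  0.5 -4.1] T [-0.06 -0.07  0.02] w 12.8 j [-0.74  0.19  1.42  0.    1.54 -2.31]
```

View pics/s9.png

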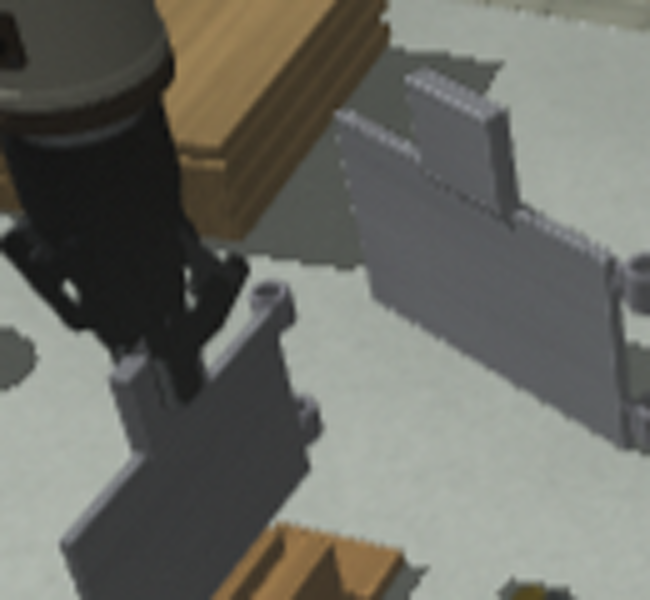

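```bash
python3 -m inch '[[-10,0,8,0],[-20,0,16,0],[-20,0,16,0],[-20,0,16,0],[-18,0,14,0],[-10,0,8,0],[0,0,0,2],[0,0,0,4]]';python3 -m inch '[[0,0,0,6],[0,0,0,6],[0,0,0,6],[0,0,0,6],[0,0,0,6],[0,0,0,6],[0,0,0,6],[0,0,0,6]]';python3 -m inch '[[0,0,0,6],[0,0,0,6],[0,0,0,6],[0,0,0,6],[0,0,0,6],[0,0,0,6],[0,0,0,6],[0,0,0,2.6]]';python3 -m inch '[[0,0,0,0],[0,0,0,0]]'; python3 -c "
from h import *
s,M=st();
u=np.load('unit.npy')
from fit import U
P=U(u)([(-230,14,0),(-170,14,0),(-100,14,0)]);print(P)
to([P[0,0],P[0,1],183],M,s['tcp_pos'])
cv2.imwrite('pics/top2.png',get_image('top'))"
```

```text
t: 6.75
tcp_pos: [385.0, -260.7, 219.1]
orientation: [0.706, -0.706, 0.037, -0.037]
wrist_force: [0.0, -0.3, -3.7]
gripper_width: 0.152
t: 7.55
tcp_pos: [385.2, -260.8, 218.8]
orientation: [0.63, -0.629, 0.322, -0.322]
wrist_force: [-0.2, -0.7, -3.2]
gripper_width: 0.157
t: 8.35
tcp_pos: [385.2, -260.8, 218.8]
orientation: [0.46, -0.46, 0.537, -0.537]
wrist_force: [0.9, -0.2, -4.2]
gripper_width: 0.155
t: 8.55
tcp_pos: [385.2, -260.8, 219.0]
orientation: [0.462, -0.462, 0.536, -0.535]
wrist_force: [-0.8, 0.2, -4.0]
gripper_width: 0.155
t 8.55 tcp [ 385.2 -260.8  219. ] zang -8.46 down [-0.  0. -1.] F [-0.8  0.2 -4. ] T [ 0.01  0.02 -0.01] w 13.2 j [-0.76 -0.08  1.7   0.    1.52 -0.61]
[[367.35136437  74.23272705   0.        ]
 [426.67534127  65.25131486   0.        ]
 [495.88664765  54.77300063   0.        ]]
tool shift [-328.8   36.1  -66.9]
```

View pics/top2.png

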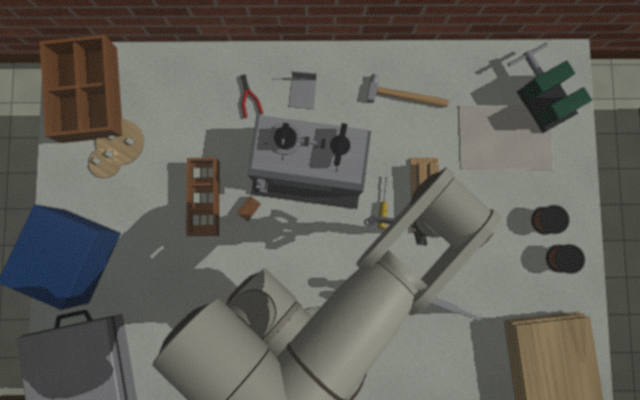

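```bash
python3 -m inch '[[-20,0,-15,0],[-40,0,-15,0],[-45,0,-15,0],[-45,0,-12,0],[-45,0,-10,0],[-45,0,0,0],[-45,0,0,0],[-40,0,0,0]]';python3 -m inch '[[-4,10,0,0],[0,18,0,0],[0,8,0,0],[0,0,0,0],[0,0,0,0]]'; python3 -c "
from h import *
s,M=st();
u=np.load('unit.npy')
from fit import U
P=U(u)([(-230,14,0),(-170,14,0),(-100,14,0)]);
to([P[0,0],P[0,1],183],M,s['tcp_pos'])
cv2.imwrite('pics/top3.png',get_image('top'));cv2.imwrite('pics/scene3.png',get_image('scene'))"
```

```text
t: 9.4
tcp_pos: [367.1, 72.7, 219.6]
orientation: [-0.462, 0.461, -0.535, 0.536]
wrist_force: [0.6, -1.6, -2.8]
gripper_width: 0.159
t: 9.9
tcp_pos: [368.1, 74.1, 183.8]
orientation: [-0.461, 0.461, -0.536, 0.536]
wrist_force: [0.3, 0.4, -3.4]
gripper_width: 0.156
t 9.9 tcp [368.1  74.1 183.8] zang -8.59 down [ 0.  0. -1.] F [ 0.3  0.4 -3.4] T [-0.05 -0.02 -0.01] w 13.4 j [-0.01 -0.26  1.92  0.    1.48  0.14]
tool shift [-0.   0.8 -0.7]
```

View pics/top3.png

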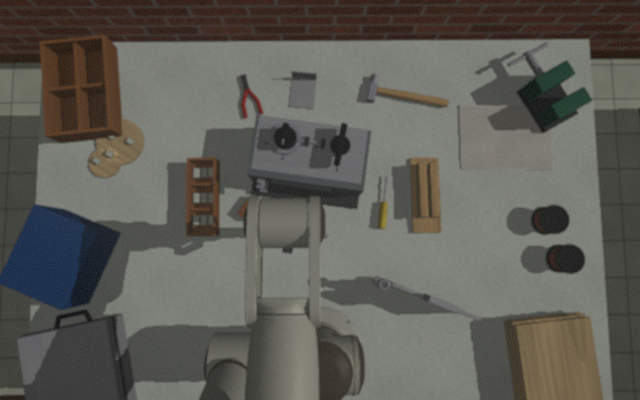

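View pics/scene3.png

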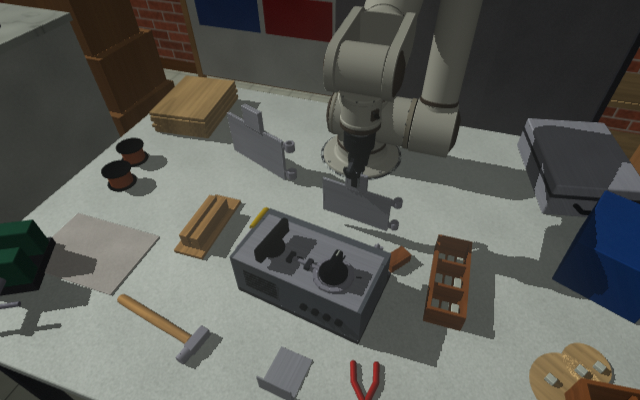

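```bash
python3 - <<'E'
from h import *
from fit import U
def px(l,k,o): return (np.array(l,float)+.5)/k-.5+o
u=np.load('unit.npy')
print('scene pin tip',back('scene',px([(340,218)],12,(350,225)),135), 'pred',U(u)([(-108,130,135)]))
print('top bracket c',back('top',px([(260,292)],16,(245,165)),115))
print('pred px', proj('scene',U(u)([(-108,130,135)])),proj('top',U(u)([(-108,130,135)])))
crop('scene',310,165,100,80,'s10.png','pics/scene3.png',k=8)
crop('scene',350,225,60,50,'s11.png','pics/scene3.png',k=12)
crop('top',240,110,140,80,'t11.png','pics/top3.png',k=5)
E
```

```text
scene pin tip [[506.4107283  170.03229801 135.        ]] pred [[505.34084763 170.66354426 135.        ]]
top bracket c [[508.11451594 168.78758026 115.        ]]
pred px [[378.22543174 242.44916606]] [[259.34232    182.72042722]]
```

View pics/s10.png

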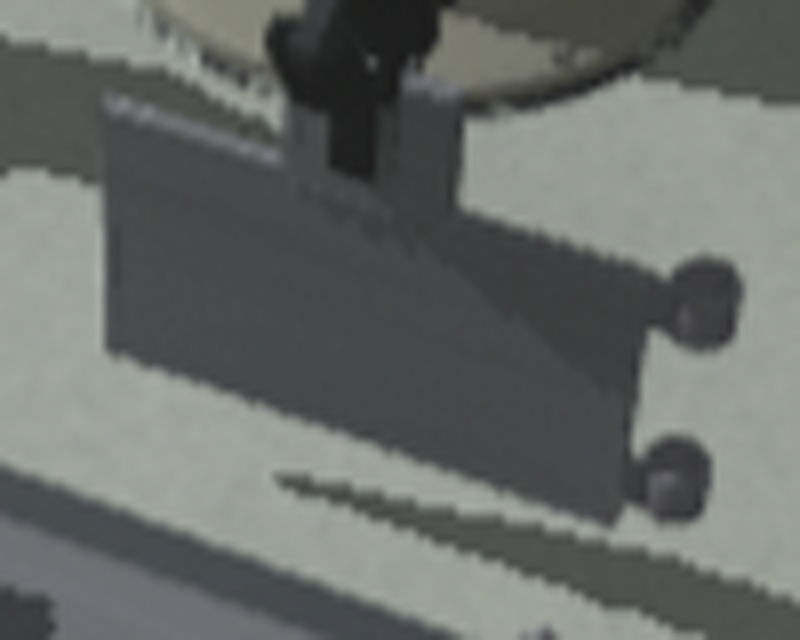

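View pics/s11.png

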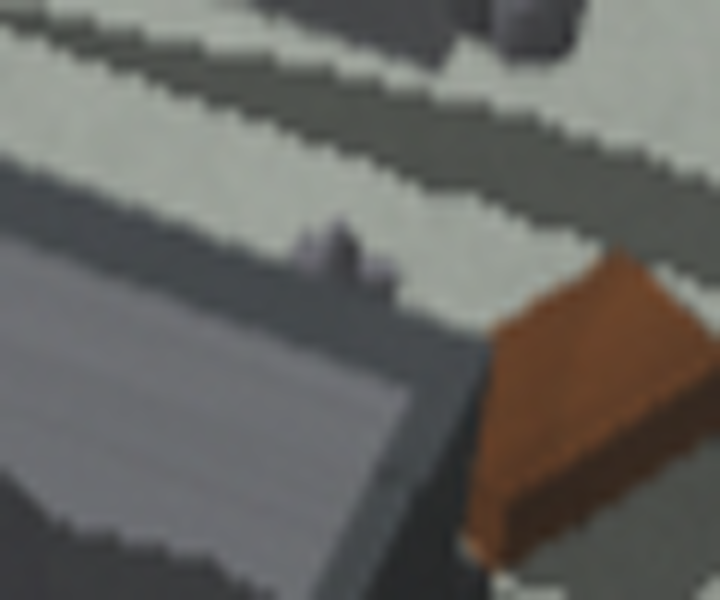

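View pics/t11.png

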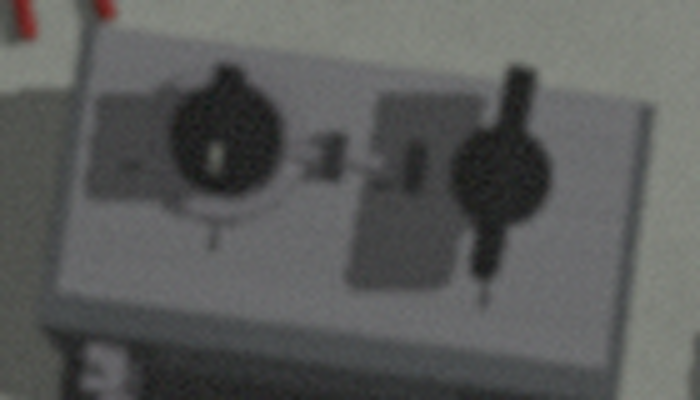

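```bash
cat > ov.py <<'E'
from h import *
def ov(f,x0,y0,w,h,k,out,dy=0,dx=0,dz=0,zoff=19.5,cam='scene'):
    im=cv2.imread(f)[y0:y0+h,x0:x0+w];im=cv2.resize(im,None,fx=k,fy=k,interpolation=cv2.INTER_CUBIC)
    s=sense();M=Ro.from_quat(s['orientation'],scalar_first=True).as_matrix()
    X=M[:,2];Y=-M[:,0];Z=-M[:,1]   # door axes (x=tool z, z=-tool y)
    g=s['tcp_pos']+Z*zoff+X*dx+Y*dy+Z*dz
    W=lambda P:g+np.float64(P).reshape(-1,3)@np.array([X,Y,Z])
    def line(P,c,cl=True): 
        q=((proj(cam,W(P))-[x0,y0]+.5)*k-.5).round().astype(int);cv2.polylines(im,[q.reshape(-1,1,2)],cl,c,1)
    a=np.linspace(0,2*np.pi,40)
    for zb in(0,85):
        for zz in(0,22):
            line(np.c_[-8+12*np.cos(a),116+12*np.sin(a),0*a-140+zb+zz],(0,255,0))
    for xx in(-4,4):
        line([(xx,-100,-152),(xx,100,-152),(xx,100,-32),(xx,-100,-32)],(0,0,255))
    for xx in(-7,7): line([(xx,-30,-32),(xx,30,-32),(xx,30,18),(xx,-30,18)],(255,255,0))
    cv2.imwrite('pics/'+out,im);print('kn',W((-8,116,-140)))
if __name__=='__main__': ov('pics/scene3.png',310,165,100,80,8,'ov1.png')
E
python3 ov.py
```

```text
kn [[377.80759825 190.04187764  63.58323659]]
```

View pics/ov1.png

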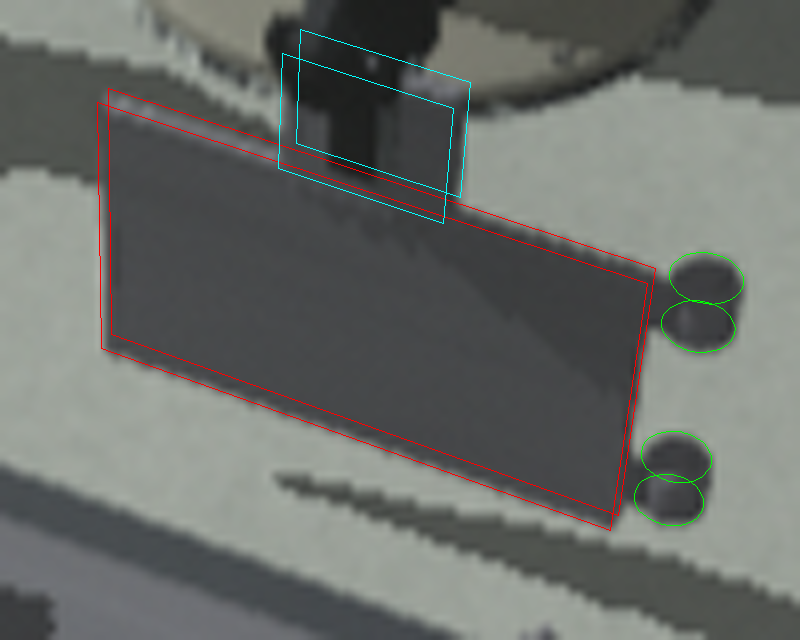

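```bash
python3 -m inch '[[0,0,10,0],[0,0,15,0],[0,0,20,0],[0,0,20,0],[0,0,20,0],[0,0,10,0],[0.8,0,5,0],[0,0,0,0]]'; python3 -m inch '[[0,0,0,0],[0,0,0,0]]'; python3 -c "
from h import *
s,M=st()
cv2.imwrite('pics/top4.png',get_image('top'));cv2.imwrite('pics/scene4.png',get_image('scene'))
from ov import ov
ov('pics/scene4.png',320,190,90,75,8,'ov2.png')
crop('scene',320,190,90,75,'s12.png','pics/scene4.png',k=8)
crop('top',240,160,60,50,'t12.png','pics/top4.png',k=12)"
```

```text
t: 10.8
tcp_pos: [466.8, 58.7, 183.2]
orientation: [0.461, -0.461, 0.536, -0.536]
wrist_force: [-0.1, 0.3, -4.2]
gripper_width: 0.156
t: 11.0
tcp_pos: [466.2, 59.0, 183.5]
orientation: [-0.461, 0.461, -0.536, 0.536]
wrist_force: [0.5, 0.9, -3.3]
gripper_width: 0.159
t 11.0 tcp [466.2  59.  183.5] zang -8.55 down [ 0.  0. -1.] F [ 0.5  0.9 -3.3] T [-0.06 -0.01  0.05] w 13.6 j [-0.04 -0.05  1.74  0.    1.45  0.11]
kn [[475.71288096 174.85044035  63.07329922]]
```

View pics/ov2.png

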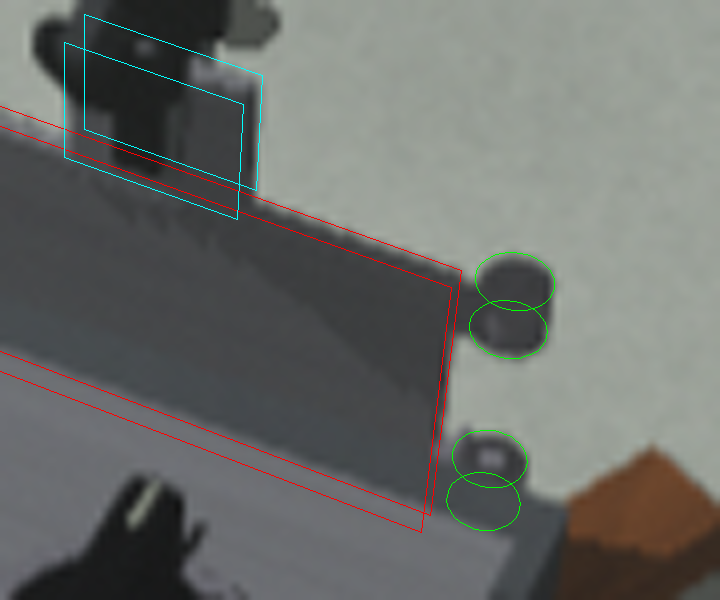

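View pics/s12.png

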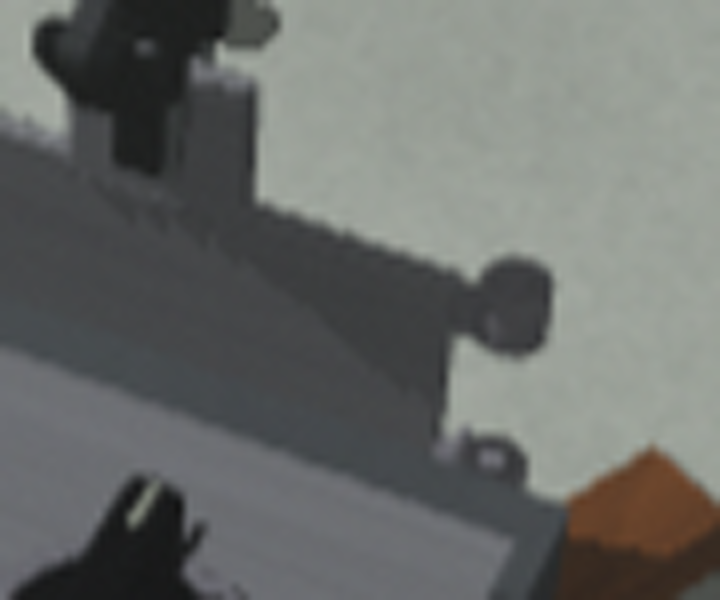

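View pics/t12.png

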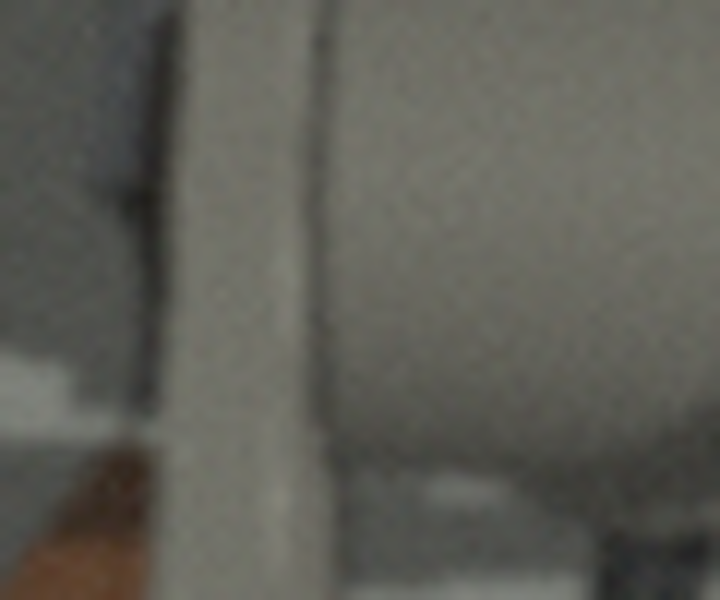

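```bash
python3 -m inch '[[0,0,5,0],[0,0,10,0],[0,0,10,0],[0,0,6,0],[0,0,0,0],[0,0,0,0]]'; python3 -c "
from h import *
s,M=st()
cv2.imwrite('pics/scene5.png',get_image('scene'))
from ov import ov
ov('pics/scene5.png',330,200,80,75,9,'ov3.png')
crop('scene',330,200,80,75,'s13.png','pics/scene5.png',k=9)"
```

```text
t: 11.7
tcp_pos: [497.3, 54.2, 183.1]
orientation: [0.461, -0.461, 0.536, -0.536]
wrist_force: [-0.6, 0.4, -3.0]
gripper_width: 0.153
t 11.7 tcp [497.3  54.2 183.1] zang -8.56 down [-0.001  0.    -1.   ] F [-0.6  0.4 -3. ] T [-0.06  0.    0.01] w 13.1 j [-0.05  0.02  1.68  0.    1.45  0.1 ]
kn [[506.43076307 170.15388079  62.66658608]]
```

View pics/ov3.png

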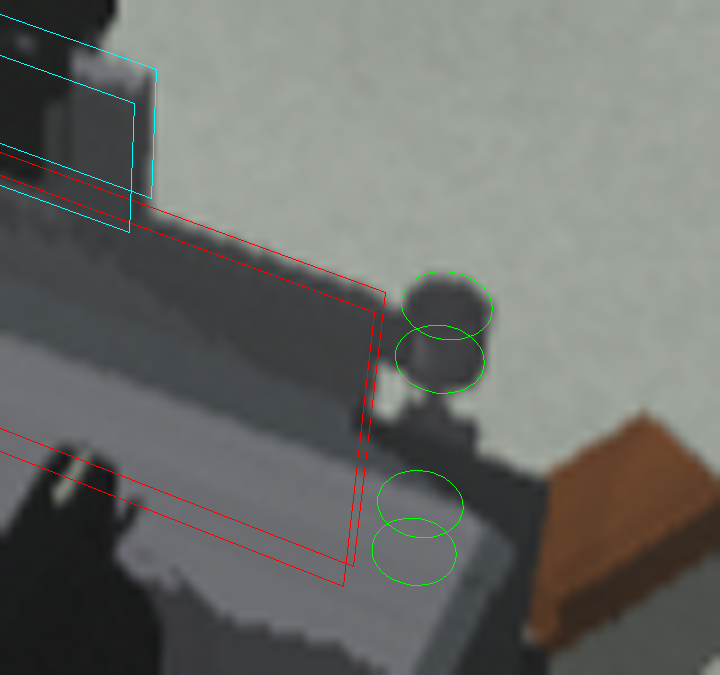

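View pics/s13.png

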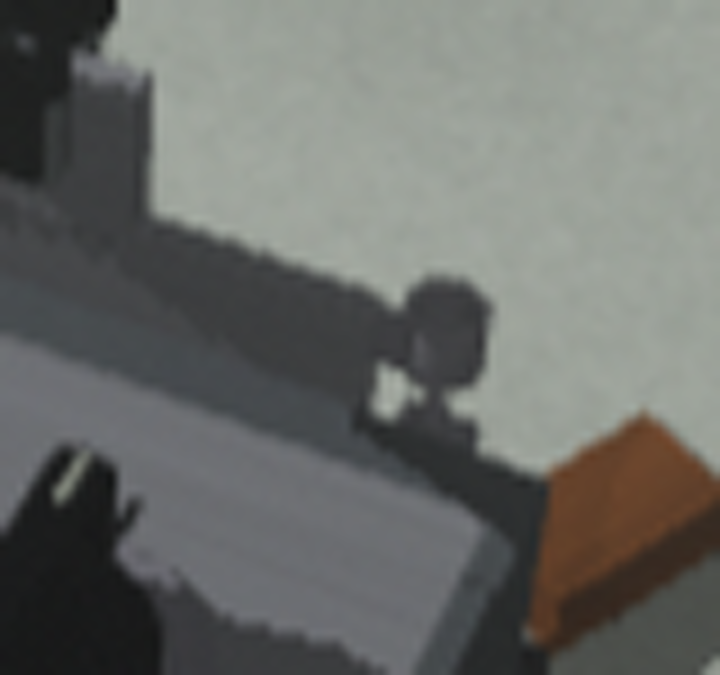

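```bash
python3 -m inch '[[0,4,0,0],[0,4,0,0],[0,4,0,0],[0,4,0,0],[0,4,0,0],[0,0,0,0]]'; python3 -c "
from h import *
s,M=st()
crop('scene',330,200,80,75,'s14.png',k=9)"
```

```text
t: 12.35
tcp_pos: [497.0, 54.3, 162.7]
orientation: [0.461, -0.462, 0.536, -0.536]
wrist_force: [0.1, 0.2, -3.8]
gripper_width: 0.15
t 12.35 tcp [497.   54.3 162.7] zang -8.56 down [-0.001  0.    -1.   ] F [ 0.1  0.2 -3.8] T [-0.04 -0.02  0.02] w 12.8 j [-0.05  0.03  1.71  0.    1.4   0.1 ]
```

View pics/s14.png

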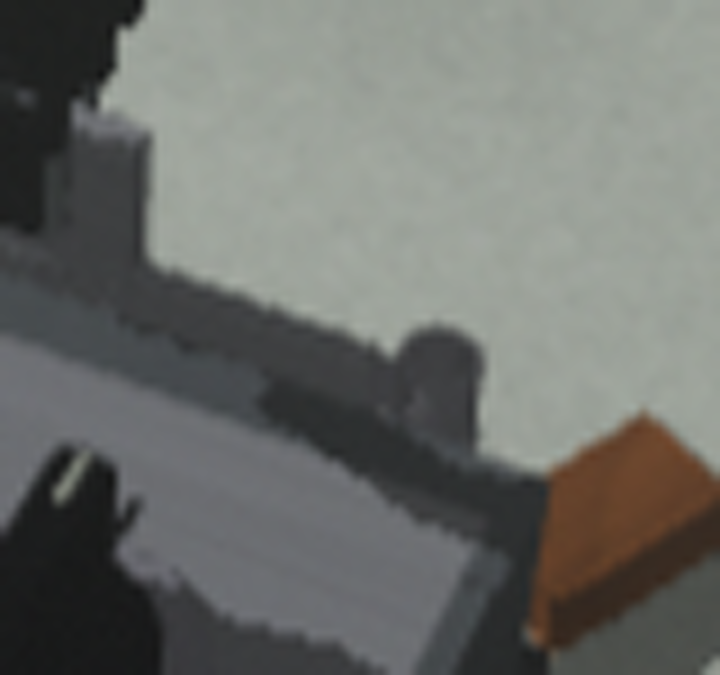

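```bash
python3 -m inch '[[0,3,0,0],[0,3,0,0],[0,2,0,0],[0,1,0,0],[0,0,0,0]]'; python3 -m inch '[[0,1,0,0],[0,0,0,0]]'; python3 -m inch '[[0,1,0,0],[0,0,0,0]]';python3 -m inch '[[0,1,0,0],[0,0,0,0]]'; python3 -c "
from h import *
s,M=st()
from fit import U"
```

```text
t: 12.9
tcp_pos: [497.2, 54.2, 154.2]
orientation: [0.461, -0.461, 0.536, -0.536]
wrist_force: [-0.0, 0.8, -3.7]
gripper_width: 0.153
t: 13.1
tcp_pos: [497.3, 54.2, 153.3]
orientation: [0.461, -0.461, 0.536, -0.536]
wrist_force: [0.7, -0.3, -2.8]
gripper_width: 0.154
t: 13.3
tcp_pos: [497.3, 54.2, 152.2]
orientation: [0.461, -0.461, 0.536, -0.536]
wrist_force: [-1.0, 0.4, -3.1]
gripper_width: 0.154
t: 13.5
tcp_pos: [497.3, 54.2, 151.2]
orientation: [0.461, -0.461, 0.536, -0.536]
wrist_force: [0.4, -0.3, -3.0]
gripper_width: 0.151
t 13.5 tcp [497.3  54.2 151.2] zang -8.57 down [-0.  0. -1.] F [ 0.4 -0.3 -3. ] T [-0.07 -0.02 -0.  ] w 12.9 j [-0.05  0.04  1.73  0.    1.38  0.1 ]
```

```bash
python3 -m inch '[[0,0.6,0,0],[0,0,0,0]]'; python3 -m inch '[[0,0.6,0,0],[0,0,0,0]]';python3 -c "
from h import *
s,M=st()"
```

```text
t: 13.7
tcp_pos: [497.3, 54.3, 150.6]
orientation: [0.461, -0.461, 0.536, -0.536]
wrist_force: [-0.3, 0.4, -3.2]
gripper_width: 0.154
t: 13.9
tcp_pos: [497.3, 54.2, 150.2]
orientation: [-0.461, 0.461, -0.536, 0.536]
wrist_force: [-0.5, 0.5, -2.7]
gripper_width: 0.153
t 13.9 tcp [497.3  54.2 150.2] zang -8.56 down [ 0.  0. -1.] F [-0.5  0.5 -2.7] T [0.04 0.02 0.06] w 13.1 j [-0.05  0.04  1.73  0.    1.38  0.1 ]
```

```bash
for i in 1 2; do python3 -m inch '[[0,0.6,0,0],[0,0,0,0]]'|grep -E 'tcp|force'; done; python3 -c "
from h import *
s,M=st()"
```

```text
tcp_pos: [497.5, 54.1, 149.9]
wrist_force: [-0.7, -0.8, 2.6]
tcp_pos: [497.6, 54.1, 149.9]
wrist_force: [-3.2, -2.2, 11.4]
t 14.3 tcp [497.6  54.1 149.9] zang -8.56 down [ 0.001 -0.    -1.   ] F [-3.2 -2.2 11.4] T [-0.07  0.71  0.02] w 13.0 j [-0.05  0.04  1.73 -0.    1.38  0.1 ]
```

```bash
python3 -m inch '[[0,0,0,0],[0,0,0,0],[0,0,0,0],[0,0,0,0]]' 32; python3 -c "
from h import *
s,M=st()
crop('scene',300,190,110,80,'s15.png',k=7)"
```

```text
t: 14.7
tcp_pos: [497.3, 54.3, 148.8]
orientation: [0.461, -0.461, 0.536, -0.536]
wrist_force: [0.8, -0.6, 0.1]
gripper_width: 0.37
t 14.7 tcp [497.3  54.3 148.8] zang -8.56 down [-0.  0. -1.] F [ 0.8 -0.6  0.1] T [-0.02  0.1  -0.01] w 31.6 j [-0.05  0.04  1.73  0.    1.37  0.1 ]
```

View pics/s15.png

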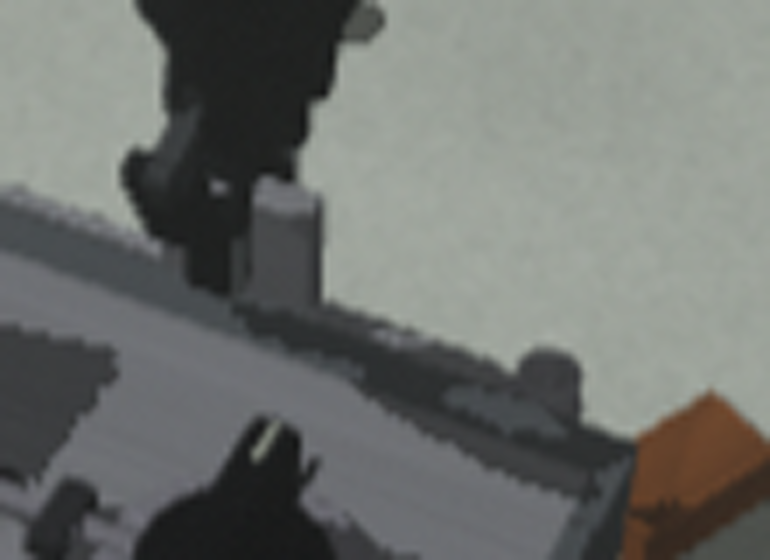

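```bash
python3 -m inch '[[0,-5,0,0],[0,-10,0,0],[0,-20,0,0],[0,-25,0,0],[0,-25,0,0],[0,-10,0,0],[0,0,0,0]]'; python3 -c "
from h import *
from fit import U
s,M=st()
im=get_image('scene');cv2.imwrite('pics/scene6.png',im)
crop('scene',225,180,185,150,'s16.png','pics/scene6.png',k=4)
def px(l,k,o): return (np.array(l,float)+.5)/k-.5+o
u=np.load('unit.npy')
print(back('top',px([(520,92),(483,302)],5,(240,105)),198).round(1), back('scene',px([(240,72),(124,205)],4,(225,200)),198).round(1))
print(U(u)([(85,-85,198),(-34,-85,198)]).round(1))
P=U(u)([(30,-85,0)])[0];P[2]=s['tcp_pos'][2];to(P,M,s['tcp_pos'])
"
```

```text
t: 15.45
tcp_pos: [497.8, 54.2, 245.4]
orientation: [-0.462, 0.461, -0.535, 0.536]
wrist_force: [0.1, -0.5, 0.2]
gripper_width: 0.375
t 15.45 tcp [497.8  54.2 245.4] zang -8.56 down [ 0.002  0.    -1.   ] F [ 0.1 -0.5  0.2] T [ 0.05 -0.02  0.05] w 32.0 j [-0.05 -0.01  1.58  0.    1.57  0.1 ]
[[662.7 -70.9 198. ]
 [544.1 -49.  198. ]] [[552.3 -52.2 198. ]
 [665.5 -74.4 198. ]]
[[664.  -70.8 198. ]
 [546.3 -53.  198. ]]
tool shift [ 98.8   0.3 128. ]
```

View pics/s16.png

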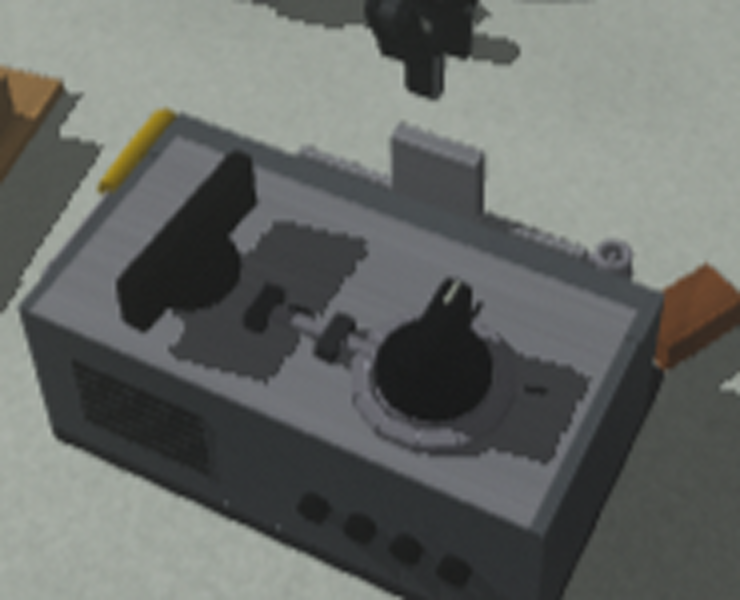

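```bash
python3 -m inch '[[20,0,25,0],[30,0,35,0],[30,0,40,0],[19,0,28,0],[0,0,0,-8.5],[0,0,0,-8.5],[0,0,0,-8.5],[0,0,0,-8.5]]' 40; python3 -m inch '[[0,0,0,-8.5],[0,0,0,-8.5],[0,0,0,-8.5],[0,0,0,-8.5],[0,0,0,-8.5],[0,0,0,-8.5],[0,0,0,-4],[0,0,0,0]]';python3 -m inch '[[0,0,0,0]]'; python3 -c "
from h import *
from fit import U
s,M=st()
u=np.load('unit.npy')
P=U(u)([(30,-85,164)])[0];to(P,M,s['tcp_pos'])
crop('scene',225,130,120,100,'s17.png')
"
```

```text
t: 16.3
tcp_pos: [608.8, -62.8, 242.1]
orientation: [-0.599, 0.599, -0.377, 0.375]
wrist_force: [0.8, 0.1, 0.2]
gripper_width: 0.466
t: 17.1
tcp_pos: [608.8, -62.7, 242.4]
orientation: [0.705, -0.705, 0.059, -0.058]
wrist_force: [0.5, -0.1, 0.0]
gripper_width: 0.471
t: 17.2
tcp_pos: [608.9, -62.7, 242.9]
orientation: [0.705, -0.704, 0.06, -0.059]
wrist_force: [-1.3, 0.7, 0.5]
gripper_width: 0.468
t 17.2 tcp [608.9 -62.7 242.9] zang 80.3 down [-0.001  0.    -1.   ] F [-1.3  0.7  0.5] T [ 0.02 -0.    0.04] w 40.0 j [-0.23  0.23  1.33  0.    1.59 -1.63]
tool shift [ 0.8 78.9  0.2]
```

View pics/s17.png

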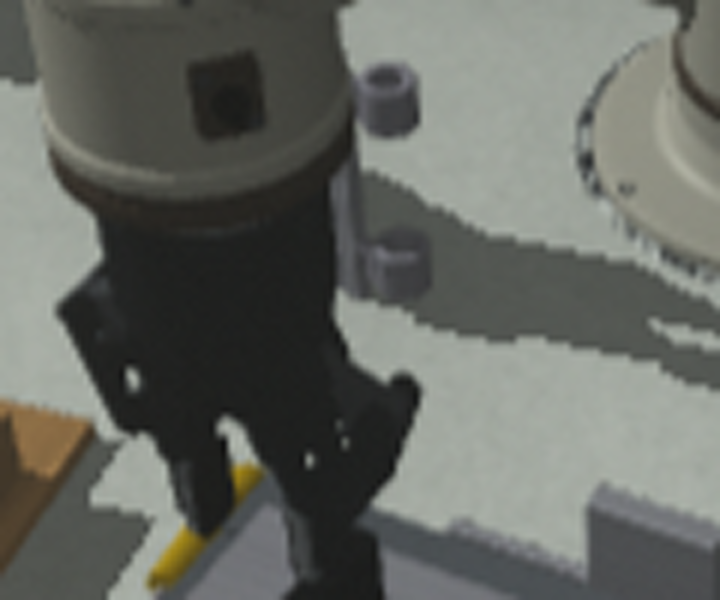

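```bash
python3 -m inch '[[0.8,15,0,0],[0,15,0,0],[0,10,0,0],[0,8,0,0],[0,0,0,0]]'; python3 -c "
from h import *
crop('scene',225,160,120,100,'s18.png')
"
```

```text
t: 17.75
tcp_pos: [609.5, -62.8, 194.4]
orientation: [0.705, -0.705, 0.06, -0.058]
wrist_force: [-0.6, 0.2, 0.5]
gripper_width: 0.469
```

View pics/s18.png

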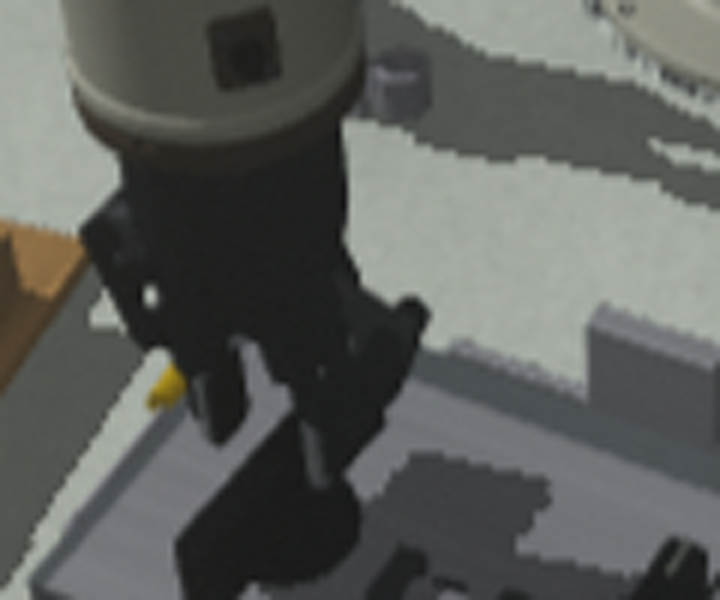

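Fingers straddle the bar. Down and close.

```bash
python3 -m inch '[[0,8,0,0],[0,8,0,0],[0,8,0,0],[0,6,0,0],[0,0,0,0]]'; python3 -m inch '[[0,0,0,0],[0,0,0,0],[0,0,0,0],[0,0,0,0],[0,0,0,0]]' 0 60; python3 -c "
from h import *
st()"
```

```text
t: 18.3
tcp_pos: [609.6, -62.8, 164.8]
orientation: [0.705, -0.705, 0.059, -0.058]
wrist_force: [0.1, -0.1, 0.6]
gripper_width: 0.47
t: 18.8
tcp_pos: [610.1, -62.8, 166.3]
orientation: [0.705, -0.705, 0.059, -0.059]
wrist_force: [-0.2, 1.4, 4.9]
gripper_width: 0.2
t 18.8 tcp [610.1 -62.8 166.3] zang 80.45 down [ 0.001  0.    -1.   ] F [-0.2  1.4  4.9] T [0.38 0.06 0.06] w 17.1 j [-0.23  0.26  1.44  0.    1.44 -1.63]
```

```bash
python3 -m inch '[[0,0,0,3],[0,0,0,5],[0,0,0,5],[0,0,0,5],[0,0,0,5],[0,0,0,5],[0,0,0,5],[0,0,0,5]]'; python3 -m inch '[[0,0,0,5],[0,0,0,5],[0,0,0,5],[0,0,0,5],[0,0,0,5],[0,0,0,5],[0,0,0,5],[0,0,0,3]]'; python3 -m inch '[[0,0,0,0]]'; python3 -c "
from h import *
st()"
```

```text
t: 19.6
tcp_pos: [610.5, -61.7, 166.3]
orientation: [0.648, -0.646, 0.286, -0.286]
wrist_force: [5.6, 11.5, 3.9]
gripper_width: 0.202
t: 20.4
tcp_pos: [611.6, -61.2, 166.4]
orientation: [0.52, -0.517, 0.48, -0.481]
wrist_force: [17.0, 14.8, -0.8]
gripper_width: 0.2
t: 20.5
tcp_pos: [611.7, -61.2, 166.4]
orientation: [0.52, -0.517, 0.48, -0.481]
wrist_force: [16.8, 14.8, 0.6]
gripper_width: 0.199
t 20.5 tcp [611.7 -61.2 166.4] zang 4.38 down [ 0.004  0.002 -1.   ] F [16.8 14.8  0.6] T [ 2.19 -2.39 -0.18] w 17.0 j [-0.23  0.26  1.44  0.    1.44 -0.3 ]
```

```bash
python3 -m inch '[[-0.7,0,1,1],[-0.7,0,1,2],[0,0,0,2],[0,0,0,0]]'; python3 -c "
from h import *
st()"
```

```text
t: 20.9
tcp_pos: [612.0, -61.4, 166.4]
orientation: [-0.497, 0.497, -0.502, 0.503]
wrist_force: [-1.2, -0.2, 6.1]
gripper_width: 0.201
t 20.9 tcp [612.  -61.4 166.4] zang -0.58 down [ 0.001 -0.    -1.   ] F [-1.2 -0.2  6.1] T [-0.06  0.22  1.2 ] w 17.1 j [-0.23  0.26  1.44 -0.    1.44 -0.21]
```

```bash
python3 -m inch '[[0,0,0,-1],[0,0,0,0],[0,0,0,0]]' 40; python3 -m inch '[[0,0,0,0],[0,-10,0,0],[0,-20,0,0],[0,-25,0,0],[0,-25,0,0],[0,0,0,0]]'; python3 -c "
from h import *
from fit import U
s,M=st()
u=np.load('unit.npy')
P=U(u)([(30,75,0)])[0]+[2,1,s['tcp_pos'][2]];print(P);to(P,M,s['tcp_pos'])
"
```

```text
t: 21.2
tcp_pos: [611.8, -61.4, 165.8]
orientation: [-0.502, 0.502, -0.498, 0.498]
wrist_force: [-0.5, 0.2, -0.8]
gripper_width: 0.467
t: 21.8
tcp_pos: [612.8, -61.5, 250.4]
orientation: [0.503, -0.501, 0.496, -0.5]
wrist_force: [0.8, 0.8, -0.3]
gripper_width: 0.473
t 21.8 tcp [612.8 -61.5 250.4] zang 0.44 down [ 0.005 -0.001 -1.   ] F [ 0.8  0.8 -0.3] T [ 0.02  0.01 -0.01] w 40.4 j [-0.23  0.23  1.31  0.    1.6  -0.23]
[635.55303332  96.62598406 250.39744582]
tool shift [-1.58e+02 -1.00e-01  2.40e+01]
```

```bash
python3 -m inch '[[-30,0,5,0],[-45,0,7,0],[-45,0,7,0],[-38,0,5,0],[0,0,0,-8],[0,0,0,-8],[0,0,0,-8],[0,0,0,-8]]'; python3 -m inch '[[0,0,0,-8],[0,0,0,-8],[0,0,0,-8],[0,0,0,-8],[0,0,0,-8],[0,0,0,-8],[0,0,0,0],[0,0,0,0]]'; python3 -c "
from h import *
from fit import U
s,M=st()
u=np.load('unit.npy')
cv2.imwrite('pics/scene7.png',get_image('scene'))
crop('scene',225,140,180,150,'s19.png','pics/scene7.png')
P=U(u)([(30,75,0)])[0]+[2,1,166];print(P);to(P,M,s['tcp_pos'])
"
```

```text
t: 22.6
tcp_pos: [634.5, 97.0, 246.0]
orientation: [0.621, -0.621, 0.339, -0.338]
wrist_force: [-0.7, 0.2, -0.5]
gripper_width: 0.47
t: 23.4
tcp_pos: [634.6, 96.9, 246.0]
orientation: [0.705, -0.704, 0.06, -0.06]
wrist_force: [-0.8, -0.8, -0.3]
gripper_width: 0.468
t 23.4 tcp [634.6  96.9 246. ] zang 80.19 down [-0.  0. -1.] F [-0.8 -0.8 -0.3] T [-0.04 -0.    0.01] w 40.0 j [ 0.03  0.29  1.24  0.    1.61 -1.37]
[635.55303332  96.62598406 166.        ]
tool shift [ 1.  80.  -0.1]
```

View pics/s19.png

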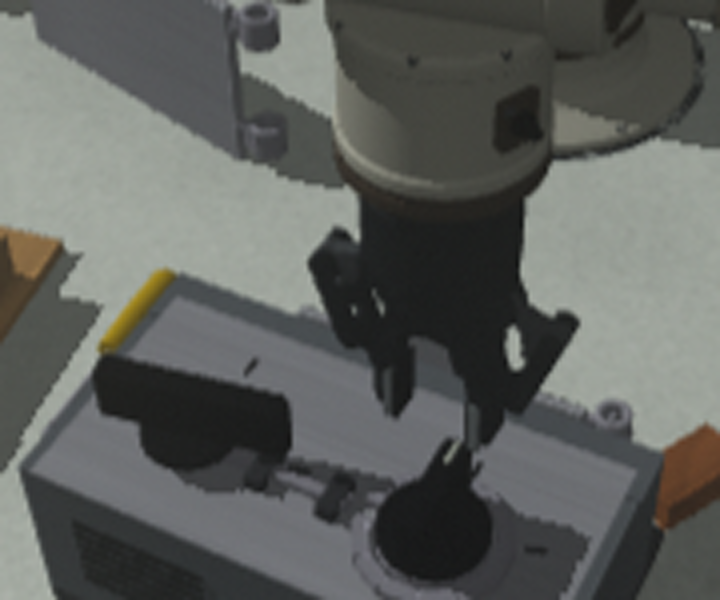

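```bash
python3 -m inch '[[1,15,0,0],[0,15,0,0],[0,12,0,0],[0,8,0,0],[0,0,0,0]]'; python3 -c "
from h import *
s,M=st()
crop('scene',275,180,110,100,'s20.png')
"
```

```text
t: 23.95
tcp_pos: [635.1, 96.7, 194.2]
orientation: [-0.705, 0.705, -0.06, 0.058]
wrist_force: [0.5, 0.2, -0.9]
gripper_width: 0.468
t 23.95 tcp [635.1  96.7 194.2] zang 80.43 down [-0.002  0.    -1.   ] F [ 0.5  0.2 -0.9] T [-0.   -0.01  0.01] w 40.0 j [ 0.03  0.31  1.32  0.    1.52 -1.37]
```

View pics/s20.png

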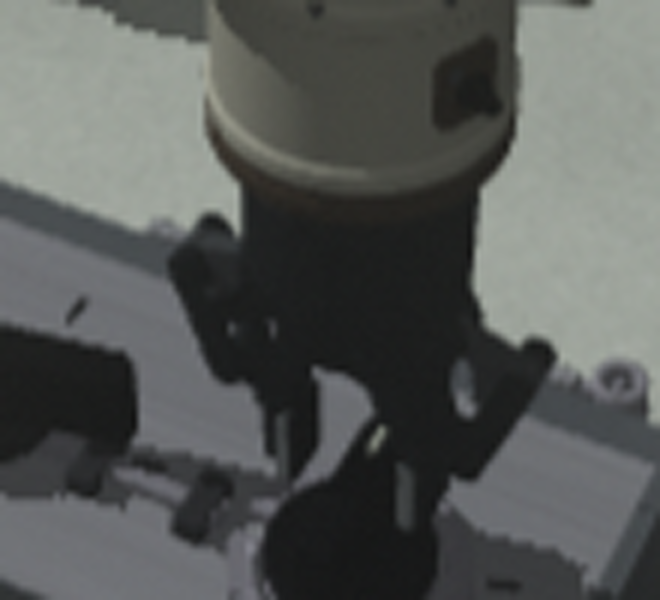

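```bash
python3 -m inch '[[0,8,0,0],[0,8,0,0],[0,6,0,0],[0,0,0,0]]';python3 -m inch '[[0,6,0,0],[0,0,0,0]]'; python3 -m inch '[[0,0,0,0],[0,0,0,0],[0,0,0,0],[0,0,0,0],[0,0,0,0]]' 0 60; python3 -c "
from h import *
st()"
```

```text
t: 24.4
tcp_pos: [635.2, 96.7, 172.8]
orientation: [-0.705, 0.705, -0.059, 0.058]
wrist_force: [-0.6, -0.7, -0.1]
gripper_width: 0.473
t: 24.6
tcp_pos: [635.4, 96.7, 167.3]
orientation: [0.705, -0.705, 0.059, -0.059]
wrist_force: [0.4, 0.5, 0.2]
gripper_width: 0.465
t: 25.1
tcp_pos: [635.5, 95.4, 168.4]
orientation: [-0.704, 0.705, -0.059, 0.059]
wrist_force: [-4.1, -10.2, 3.3]
gripper_width: 0.198
t 25.1 tcp [635.5  95.4 168.4] zang 80.4 down [-0.    -0.002 -1.   ] F [ -4.1 -10.2   3.3] T [-1.32  0.63  0.09] w 16.9 j [ 0.03  0.32  1.36 -0.    1.46 -1.37]
```

```bash
python3 -m inch '[[0,0,-1.3,0],[0,0,0,3],[0,0,0,4],[0,0,0,4],[0,0,0,0]]'; python3 -c "
from h import *
st()"
```

```text
t: 25.6
tcp_pos: [635.5, 95.3, 168.4]
orientation: [0.696, -0.696, 0.127, -0.127]
wrist_force: [-2.8, -2.7, 3.7]
gripper_width: 0.202
t 25.6 tcp [635.5  95.3 168.4] zang 69.36 down [ 0.001  0.    -1.   ] F [-2.8 -2.7  3.7] T [-0.09  0.22  0.15] w 17.2 j [ 0.03  0.32  1.36  0.    1.46 -1.18]
```

Free to turn (0.15 N m); 11° done, about 58° to go.

```bash
python3 -m inch '[[0,0,0,5],[0,0,0,5],[0,0,0,5],[0,0,0,5],[0,0,0,5],[0,0,0,5],[0,0,0,5],[0,0,0,5]]'; python3 -m inch '[[0,0,0,5],[0,0,0,5],[0,0,0,5],[0,0,0,2],[0,0,0,0],[0,0,0,0]]'; python3 -c "
from h import *
st()"
```

```text
t: 26.4
tcp_pos: [635.5, 95.3, 168.4]
orientation: [0.611, -0.61, 0.357, -0.357]
wrist_force: [-1.4, -2.6, 3.6]
gripper_width: 0.199
t: 27.0
tcp_pos: [635.6, 95.3, 168.4]
orientation: [0.552, -0.552, 0.442, -0.442]
wrist_force: [-2.8, -1.9, 6.4]
gripper_width: 0.201
t 27.0 tcp [635.6  95.3 168.4] zang 12.6 down [ 0.001 -0.    -1.   ] F [-2.8 -1.9  6.4] T [-0.41  0.04 -0.12] w 17.2 j [ 0.03  0.32  1.36 -0.    1.46 -0.19]
```

```bash
python3 -m inch '[[0,0,0,2],[0,0,0,1],[0,0,0,0],[0,0,0,0]]'; python3 -c "
from h import *
st()"; python3 -m inch '[[0,0,0,-1.5],[0,0,0,0],[0,0,0,0]]' 40;python3 -m inch '[[0,0,0,0],[0,-10,0,0],[0,-20,0,0],[0,-25,0,0],[0,-25,0,0],[0,-10,0,0],[0,0,0,0],[0,0,0,0]]'; python3 -c "
from h import *
st()"
```

```text
t: 27.4
tcp_pos: [635.6, 95.3, 168.5]
orientation: [0.541, -0.54, 0.456, -0.456]
wrist_force: [-2.3, -3.5, 5.3]
gripper_width: 0.203
t 27.4 tcp [635.6  95.3 168.5] zang 9.7 down [ 0.001 -0.001 -1.   ] F [-2.3 -3.5  5.3] T [-0.64  0.08  2.05] w 17.3 j [ 0.03  0.32  1.36 -0.    1.46 -0.14]
t: 27.7
tcp_pos: [635.4, 95.5, 167.7]
orientation: [0.546, -0.546, 0.45, -0.45]
wrist_force: [0.2, 0.6, 0.5]
gripper_width: 0.468
t: 28.5
tcp_pos: [635.2, 95.4, 256.9]
orientation: [-0.545, 0.546, -0.45, 0.45]
wrist_force: [0.2, 0.2, 0.8]
gripper_width: 0.471
t 28.5 tcp [635.2  95.4 256.9] zang 10.94 down [-0.001  0.    -1.   ] F [0.2 0.2 0.8] T [ 0.05 -0.01  0.  ] w 40.2 j [ 0.03  0.29  1.22  0.    1.63 -0.16]
```

```bash
python3 -m inch '[[30,-30,0,0],[40,-30,0,0],[45,-20,0,0],[45,0,0,0],[45,0,0,0],[40,0,0,0],[0,0,0,0],[0,0,0,0]]'; python3 -c "
from h import *
from fit import U
st()
cv2.imwrite('pics/scene8.png',get_image('scene'));cv2.imwrite('pics/top8.png',get_image('top'))
crop('scene',225,195,180,150,'s21.png','pics/scene8.png')
crop('top',235,105,160,115,'t21.png','pics/top8.png')
"
```

```text
t: 29.3
tcp_pos: [681.8, -146.1, 335.9]
orientation: [-0.545, 0.545, -0.451, 0.45]
wrist_force: [-0.2, 0.7, 0.3]
gripper_width: 0.472
t 29.3 tcp [ 681.8 -146.1  335.9] zang 10.85 down [-0.003  0.001 -1.   ] F [-0.2  0.7  0.3] T [0.02 0.03 0.02] w 40.3 j [-0.32  0.42  0.89  0.    1.83 -0.51]
```

View pics/s21.png

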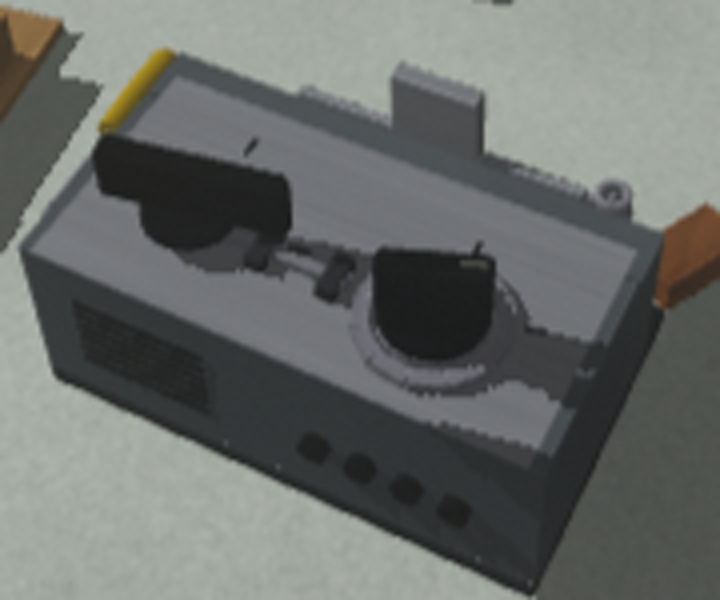

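View pics/t21.png

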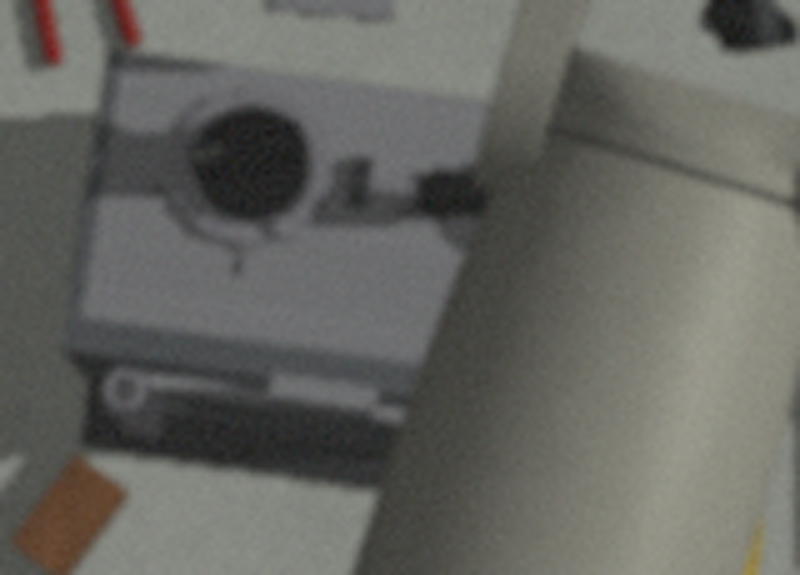

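```bash
python3 -c "
from h import *
print(job_done())"
```

```text
the job is handed in; nothing more can be done
None
```

I hung the small door on both hinge pins, turned the isolator to its stop, then turned the selector to its stop, and handed the job in at about 29 s of the 66 s allowed. The hand-in returned no verdict.

- **Door:** As I lowered the last millimetre, the wrist force went from about −3 N to +11 N, with the knuckle computed within about 1 mm of its seat height. The last pictures show the knuckle over the pin and the door parallel to the front.
- **Isolator:** It turned about 81° and then met 1.2 N m, so it is at its stop.
- **Selector:** It turned freely at about 0.15 N m for about 68°, then met 2.05 N m at its stop. I did not touch it before the isolator was home.
- **Bystanders:** The block looks unmoved in the last pictures, and so does the part of the screwdriver that shows. The arm hid the rest of it in the top view.
- **Robot:** It was clear of everything, with wrist force near zero.

Two of my measurements disagreed slightly. The isolator axis was about 2–3 mm from where I had fitted it from the pictures, which pushed sideways on the wrist with up to about 22 N until I corrected the grip. The top camera also read lengths about 1.5% short.

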